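# Clear the drainer: knives into the block, board on its rest

### The arm

A 6-joint arm with a two-finger parallel gripper is mounted at the origin on the work surface. World frame = base frame: x ahead of the robot, y to its left, z up, the work surface at z = 0. Lengths are in mm, angles in rad, forces in N, time in s.
With the tool pointing down it reaches from about 200 to 875 mm from the base axis. Payload 3.4 kg.
Tool frame: the origin (TCP) lies between the finger pads; the fingertips stand 8 mm ahead of it and the grasp point (between the pads) lies 11 mm behind it; z points along the fingers, y is the line along which they close (so a half turn about z gives the same grasp; the last joint's range is limited). The gripper opens to 94 mm and grips with 3 to 60 N. Pads are 16 mm wide; open, the fingers measure 119 mm over their backs; the gripper's body (75 mm by 177 mm) begins 78 mm behind the grasp point.
Start: joints at [-1.244, 0.276, 1.505, -0, 1.361, -0.121], TCP at [248.971, -518.345, 185.893] pointing down, gripper open.
Joint ranges: [-2.89, 2.89], [-0.75, 2.08], [0.22, 2.7], [-1.18, 4.32], [0.11, 2.71], [-2.7, 2.7]. Speed limits (rad/s): [2.57, 2.57, 3.14, 3.14, 3.14, 3.14].

### API

Orientations are given as a unit quaternion [w, x, y, z].
In Python, from station import env gives the robot as it stands.
- The arm moves only by the tool play_rows, never from a script. Its argument "steps" is a list of rows, each an object of numbers: "dx", "dy", "dz": the shift along the tool's x, y, z each as a share of 0.3 m, from -1 to 1; "wx", "wy", "wz": the turn, a rotation vector about the tool's x, y, z each as a share of 360 degrees, from -1 to 1. In form: [{"dx": .., "dy": .., "dz": .., "wx": .., "wy": .., "wz": ..}, ...]. A call has 1 to 5 rows; each row is the pose to reach, as a shift and turn from the pose commanded when the call began, along the tool's axes at that moment, turning the shorter way round; what a row does not reach only later rows make up. A row lasts 1/8 s, in which the tool goes at most 62.5 mm and 10.7 degrees, less where a joint would pass 70% of its speed; a pose out of reach is approached as far as the arm can. A call with a number of a shift or a turn outside -1 to 1 is refused whole. A call with a gripper value outside its range is refused whole. "claw" is the opening, from -1 (shut) to 1 (fully open), set as the call begins (left out, the last holds). The fingers move at their own pace and stop on an object; the grip force is fixed at half the most. Time passes only in rows, so rows that repeat a pose let the fingers close. It gives the time, the measured TCP pose, the force, the opening and the grip force at its end, in the units of the state.
- env.observe(): the state, without advancing time (a new reading comes with each control period).
- env.capture(name): name is "scene" or "side" or "wrist"; returns a dict with "frame" (384x512x3 uint8, red, green, blue), "fx", "fy", "cx", "cy" (pixels), "position" and "attitude" of the camera in the world. Camera axes: x right, y down, z forward; pixel columns grow to the right and rows downward; lengths in mm; the calibration is good to about 2 mm. A picture is of the moment at which its call begins. There is no depth.
- env.job_done(): hands the job in; it is judged then, once.
Trained networks look in a picture, given as the dict that the camera call returned (one of the last four; its "shot" number tells which), for a name from the list of things; names that differ only in an ending like _2 or _b are one class to them, and where a whole thing is asked for, a point or a joint stands for the part that bears it (a point fixed in the world has none). Each returns a list of dicts, best first, with "confidence" (0 to 1); they miss things now and then, are a little off and sometimes report something else, mostly with a low value. They report only what shows in the picture. A call takes as long as a camera call. They do not tell look-alikes from the thing itself.
- env.regions_of(picture, label): "mask" (384x512 bool, what is visible of it) and "xy" ([column, row] in pixels, amid what is visible of it).
The state is a dict: "t": time; "q": joint angles; "qvel": joint speeds; "joint_efforts": joint torques, N m; "position": TCP position; "tcp_rot": TCP orientation; "force": force on the tool from outside, world axes, zero at the start; "wrist_torque": the same for the moment, N m; "width": finger opening in mm; "finger_force": force on a finger pad.
Only numpy, scipy, OpenCV 4.12 (cv2) and the standard library are available. Lean on these libraries where they do the work, as an engineer would, in place of code of your own. Each camera call takes 0.05 s, during which the arm holds its last target. There are 200 camera calls.

### The job

Put the dried things away: pull every knife out of the grey drainer and slide it blade-down into a free slot of the wooden knife block until its handle sits on the block, and take the wooden board out of the steel rack and lean it on the blue board rest, its foot standing between lip and panel and its top tilted well back against the panel. The number of knives varies, the order is up to you, and nothing else on the worktop may be knocked over.

Things in the scene. Friction and masses are not known exactly. Their poses are not given: they have to be found in the camera images.
- knife0: kitchen knife with a red handle (may be absent), standing blade down in the drainer. Origin: the blade's lower end (tip), on the knife's centre line; z up along the knife. Handle 18 (x) x 30 (y) x 85 mm (z from 75 to 160). Blade below the handle: 4 mm thick in x, 22 mm wide in y from z = 17 to 75, and a narrower tip (3 x 14 mm) from 0 to 17. 110 g
- knife1: kitchen knife with a yellow handle (may be absent), standing blade down in the drainer. Origin: the blade's lower end (tip), on the knife's centre line; z up along the knife. Handle 18 (x) x 30 (y) x 85 mm (z from 75 to 160). Blade below the handle: 4 mm thick in x, 22 mm wide in y from z = 17 to 75, and a narrower tip (3 x 14 mm) from 0 to 17. 110 g
- knife2: kitchen knife with a green handle (may be absent), standing blade down in the drainer. Origin: the blade's lower end (tip), on the knife's centre line; z up along the knife. Handle 18 (x) x 30 (y) x 85 mm (z from 75 to 160). Blade below the handle: 4 mm thick in x, 22 mm wide in y from z = 17 to 75, and a narrower tip (3 x 14 mm) from 0 to 17. 110 g
- knife3: kitchen knife with a blue handle (may be absent), standing blade down in the drainer. Origin: the blade's lower end (tip), on the knife's centre line; z up along the knife. Handle 18 (x) x 30 (y) x 85 mm (z from 75 to 160). Blade below the handle: 4 mm thick in x, 22 mm wide in y from z = 17 to 75, and a narrower tip (3 x 14 mm) from 0 to 17. 110 g
- knife4: kitchen knife with a white handle (may be absent), standing blade down in the drainer. Origin: the blade's lower end (tip), on the knife's centre line; z up along the knife. Handle 18 (x) x 30 (y) x 85 mm (z from 75 to 160). Blade below the handle: 4 mm thick in x, 22 mm wide in y from z = 17 to 75, and a narrower tip (3 x 14 mm) from 0 to 17. 110 g
- block: loose wooden knife block (1.8 kg), 64 (x) x 210 (y) x 90 mm high, origin at the centre of its underside, z up. Five blind slots from the top, in a row along y, 42 mm apart, each 6 mm (x) x 24 mm (y) and 83 mm deep with a 3 mm bevelled mouth. A knife is home when its handle rests on the block's top, its tip 15 mm above the block's underside
- slot0 (a point): centre of the mouth of slot 0 in the block's top face (axes as the block's)
- slot1 (a point): centre of the mouth of slot 1 in the block's top face (axes as the block's)
- slot2 (a point): centre of the mouth of slot 2 in the block's top face (axes as the block's)
- slot3 (a point): centre of the mouth of slot 3 in the block's top face (axes as the block's)
- slot4 (a point): centre of the mouth of slot 4 in the block's top face (axes as the block's)
- drainer: grey plastic knife drainer, fixed: a plate 70 (x) x 222 (y) mm with its top at z = 97 mm on two end panels over a white drip tray 90 x 232 mm; five roomy slots (10 x 28 mm) in a row along y, 42 mm apart, through which blades hang. Origin: centre of its underside
- board: light wooden serving board, 14 (x) x 150 (y) x 170 mm (z), 280 g, standing on edge in the rack; origin at the centre of its lower edge, z up the board
- rack: steel drying rack, fixed: base 90 (x) x 170 (y) x 12 mm, with two posts on either face of the board at y = +-50 mm leaving a 20 mm gap in x, up to z = 72 mm. Origin: centre of its underside
- rest: board rest, loose and heavy (1.6 kg): dark base 130 (x) x 180 (y) x 12 mm, a blue upright back panel (12 mm thick, 160 mm wide in y, x from -45 to -33 mm, top at z = 95 mm) and a blue lip (x from 17 to 27 mm, top at z = 24 mm). The board's foot stands on the base between panel and lip, and its upper part leans over in the -x direction on the top of the panel. Origin: centre of its underside, z up
- spice: red-capped glass spice jar, a bystander; origin at the centre of its underside, z up; 36 mm wide, 85 mm high
- mug: white mug, a bystander; origin at the centre of its underside, z up; 76 mm wide, 90 mm high, handle at +y
- candle: green glass candle cup, a bystander; origin at the centre of its underside, z up; 70 mm wide, 70 mm high
- mill: dark pepper mill, a bystander; origin at the centre of its underside, z up; 52 mm wide, 150 mm high
Not all that is in view belongs to the job. There is more than one size of the board; the one meant has the size given above. What is meant by the knife1 is not turquoise, and is the larger of those in its own colour.

How it is judged:
By the outcome, as a careful person would: the job done as asked, in the order asked, and still so for the second after the job is handed in, with the robot touching nothing.
Of knife0, knife1, knife2, knife3, knife4 only 3 to 5 are there at a start; the rules pass over those that are not, and their reading is None.
At some moment in a run one of block, rest may be knocked a few centimetres aside while the robot is not near it.
It also fails if it takes over 210 s, if anything falls off the work surface, if the arm or the gripper's body presses on something with over 40 N, if the wrist force passes 120 N, or if a joint passes its speed limit or range.

## Working session

There is one attempt and no reset: what is moved stays moved. The work goes in short steps, Python scripts to look and compute and a tool call to move; the robot and the scene stay as the last step left them, time stands still between calls to the robot, and variables do not carry over. Pictures are saved under pics/ and viewed, at most 14 in all, crops included, and the job is handed in when it is done.

Besides the shell and the picture viewer there is one more tool, called after "Emit:" as name(argument=value, ...) on one line, values as JSON. play_rows: Moves the arm, as the interface text tells. Its arguments: {"type":"object","properties":{"steps":{"type":"array"},"claw":{"type":"number"}},"required":["steps"]}

```bash
ls; mkdir -p pics; python3 - <<'E'
from station import env
import cv2,numpy as np
print(env.observe())
a=[]
for n in("scene","side"):
    p=env.capture(n); print(n,{k:(v if k!="frame" else 0) for k,v in p.items()})
    cv2.imwrite(f"pics/{n}0.png",p["frame"][:,:,::-1])
    for l in["knife0","knife1","knife2","knife3","knife4","block","drainer","board","rack","rest","spice","mug","candle","mill"]:
        print(l,[(round(d["confidence"],2),np.round(d["xy"]).tolist(),int(d["mask"].sum())) for d in env.regions_of(p,l)])
E
```

```text
pics
{'t': 0.0, 'q': array([-1.24396367e+00,  2.76573787e-01,  1.50613616e+00, -3.74562092e-05,
        1.36071067e+00, -1.21006785e-01]), 'qvel': array([ 5.53398260e-05, -7.28918522e-04, -1.66466476e-03, -5.29381877e-04,
        9.45516640e-04, -4.16988457e-05]), 'joint_efforts': array([ 9.20350431e-04, -4.04575145e+01, -2.37231410e+01,  7.02740159e-02,
        3.44948668e-02, -1.20946715e-04]), 'position': array([ 248.76331975, -517.71498284,  185.0156864 ]), 'tcp_rot': array([-9.07264130e-04,  9.75033277e-01,  2.22056914e-01, -1.12110403e-04]), 'force': array([0.12554142, 0.02769866, 0.42906764]), 'wrist_torque': array([ 0.00990727, -0.0412083 ,  0.0089199 ]), 'finger_force': 0.0, 'width': 94.05012929629389}
scene {'frame': 0, 'fx': 473.0896899501151, 'fy': 473.0896899501151, 'cx': 255.27503449732998, 'cy': 192.80539107025035, 'position': array([1331.64114508,  501.07555211, 1358.44606002]), 'attitude': array([-0.15898041,  0.47376514,  0.81780856, -0.2854137 ]), 'shot': 1}
knife0 [(0.84, [340.0, 201.0], 342), (0.66, [200.0, 152.0], 144), (0.58, [208.0, 158.0], 166), (0.46, [217.0
[... 2246 characters left out ...]
38.0, 302.0], 715), (0.56, [315.0, 136.0], 281)]
knife4 [(0.9, [293.0, 152.0], 309), (0.82, [326.0, 131.0], 281), (0.7, [287.0, 235.0], 389), (0.63, [304.0, 144.0], 275), (0.61, [238.0, 302.0], 715), (0.56, [315.0, 136.0], 281)]
block [(0.83, [198.0, 238.0], 3456)]
drainer [(0.8, [309.0, 163.0], 2463)]
board [(0.88, [246.0, 88.0], 569), (0.86, [425.0, 181.0], 5622), (0.61, [256.0, 111.0], 1618)]
rack [(0.98, [255.0, 144.0], 930), (0.72, [158.0, 202.0], 2713)]
rest [(0.9, [156.0, 198.0], 2563)]
spice [(0.59, [236.0, 175.0], 287), (0.54, [327.0, 103.0], 479)]
mug [(0.97, [110.0, 304.0], 1616)]
candle [(0.68, [331.0, 104.0], 456), (0.25, [202.0, 238.0], 3536)]
mill [(0.63, [326.0, 129.0], 269)]
```

```bash
python3 - <<'E'
import cv2
a=cv2.imread("pics/scene0.png")[60:320,100:430]; b=cv2.imread("pics/side0.png")[50:345,60:480]
cv2.imwrite("pics/s_scene.png",cv2.resize(a,None,fx=2.3,fy=2.3,interpolation=2))
cv2.imwrite("pics/s_side.png",cv2.resize(b,None,fx=1.9,fy=1.9,interpolation=2))
E
```

```text
(no output)
```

View pics/s_scene.png

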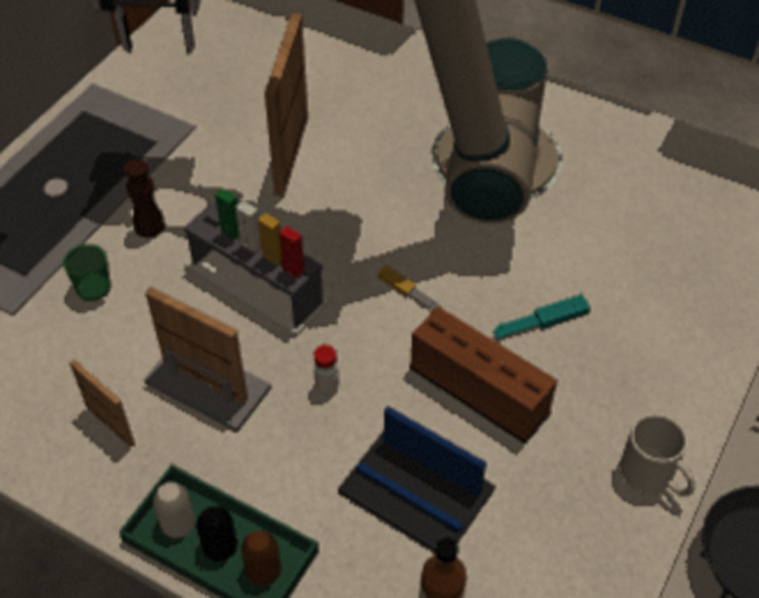

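View pics/s_side.png

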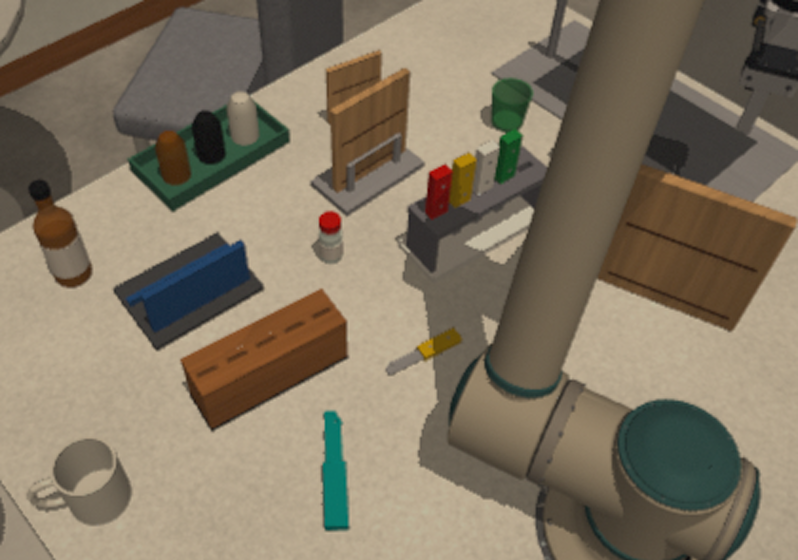

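The drainer holds red, yellow, white and green knives, at scene pixels of about (229,172), (217,160), (208,158) and (200,152). 

- **Yellow knife:** there are two. One stands in the drainer, and a small one lies loose at (278,186). The standing one is larger, so it is knife1. The knife lying at (340,201) is turquoise, so it's excluded.
- **Boards:** there are three, at (190,206) in the rack, (224,104) large, and (147,233) small. The one in the rack fits.

I'll check sizes while fitting poses.

```bash
cat > h.py <<'E'
import numpy as np,cv2
from scipy.optimize import minimize
from scipy.spatial.transform import Rotation as R
from station import env
def rot(q): return R.from_quat(np.asarray(q)[[1,2,3,0]])
def proj(p,X):
    c=rot(p["attitude"]).inv().apply(np.asarray(X)-p["position"])
    return np.c_[p["fx"]*c[:,0]/c[:,2]+p["cx"],p["fy"]*c[:,1]/c[:,2]+p["cy"]]
def ray(p,uv,z):
    d=rot(p["attitude"]).apply([(uv[0]-p["cx"])/p["fx"],(uv[1]-p["cy"])/p["fy"],1])
    return p["position"]+d*(z-p["position"][2])/d[2]
def box(x0,x1,y0,y1,z0,z1): return np.array([[x,y,z] for x in(x0,x1) for y in(y0,y1) for z in(z0,z1)],float)
REST=[box(-65,65,-90,90,0,12),box(-45,-33,-80,80,12,95),box(17,27,-80,80,12,24)]
BLOCK=[box(-32,32,-105,105,0,90)]
BOARD=[box(-7,7,-75,75,12,182)]
HAND=[box(-9,9,-15,15,97,182)]
def sil(p,boxes,x,y,yaw,s=3):
    m=np.zeros((384*s,512*s),np.uint8); r=R.from_euler("z",yaw)
    for b in boxes:
        u=(proj(p,r.apply(b)+[x,y,0])+.5)*s-.5
        cv2.fillConvexPoly(m,cv2.convexHull(np.round(u*16).astype(np.int32)),255,cv2.LINE_AA,4)
    return cv2.resize(m,(512,384),interpolation=cv2.INTER_AREA)/255.
def fit(pm,boxes,x0,yaws):
    def f(v):
        e=0
        for p,m in pm:
            s=sil(p,boxes,*v); e+=1-np.minimum(s,m).sum()/np.maximum(s,m).sum()
        return e/len(pm)
    best=None
    for yw in yaws:
        r=minimize(f,[*x0,yw],method="Nelder-Mead",options=dict(initial_simplex=[[*x0,yw],[x0[0]+25,x0[1],yw],[x0[0],x0[1]+25,yw],[x0[0],x0[1],yw+.3]],xatol=.05,fatol=1e-5))
        if best is None or r.fun<best.fun: best=r
    return best.x,1-best.fun
def colour(p,d): return np.median(p["frame"][d["mask"]],axis=0).astype(int)
E
cat > m1.py <<'E'
from h import *
P=[env.capture("scene"),env.capture("side")]
Y=np.arange(-1.5,1.6,.5)
def go(name,boxes,pick,zc,yaws=Y):
    pm=[];x0=[]
    for p,(u,v) in zip(P,pick):
        L=env.regions_of(p,name)
        d=min(L,key=lambda d:np.hypot(d["xy"][0]-u,d["xy"][1]-v))
        pm.append((p,d["mask"].astype(float))); x0.append(ray(p,d["xy"],zc)[:2])
    x,q=fit(pm,boxes,np.mean(x0,0),yaws)
    print(name,np.round(x[:2],1),"yaw",round(x[2],3),"iou",round(q,3),"rays",np.round(x0,0).tolist())
    return x
go("block",BLOCK,[(310,222),(198,238)],45)
go("rest",REST,[(280,272),(156,198)],30,np.arange(-3,3.2,.5))
go("board",BOARD,[(190,206),(256,111)],100)
for n in range(1):
  for p,nm in zip(P,("scene","side")):
    for d in env.regions_of(p,"knife0"): print(nm,np.round(d["xy"],1),colour(p,d),np.round(ray(p,d["xy"],140)[:2]),np.round(ray(p,d["xy"],8)[:2]))
x=[go("knife0",HAND,a,140,[.3]) for a in ([(229,172),(293,152)],[(217,160),(304,144)],[(208,158),(315,136)],[(200,152),(326,131)])]
E
python3 m1.py
```

```text
block [463.1 192.2] yaw -0.167 iou 0.971 rays [[466.0, 195.0], [464.0, 197.0]]
rest [657.7 188.8] yaw -0.091 iou 0.938 rays [[665.0, 200.0], [649.0, 195.0]]
board [ 655.6 -170.4] yaw -0.019 iou 0.854 rays [[647.0, -161.0], [678.0, -183.0]]
scene [339.8 200. ] [25 89 79] [401. 263.] [300. 238.]
scene [278.2 182. ] [81 66 33] [433.  55.] [335.   6.]
scene [217.7 156.8] [59 43 14] [ 436. -183.] [ 339. -257.]
scene [199.9 153.3] [13 33 15] [ 453. -246.] [ 358. -327.]
scene [229.8 170.6] [52  8  7] [ 469. -112.] [ 376. -179.]
scene [207.8 159.2] [70 64 56] [ 463. -206.] [ 369. -283.]
side [291.2 150.7] [89 18 14] [ 466. -127.] [ 547. -223.]
side [324.3 130.8] [23 71 33] [ 458. -250.] [ 537. -364.]
side [317.1 132.9] [126 115 101] [ 466. -229.] [ 546. -340.]
side [302.8 143.1] [111  85  10] [ 465. -171.] [ 545. -273.]
side [234.8 300.5] [ 10 119 106] [244. 265.] [292. 227.]
side [284.6 231.5] [116 101  27] [296.  67.] [351.  -0.]
knife0 [ 467.4 -125.6] yaw -0.586 iou 0.841 rays [[469.0, -112.0], [466.0, -127.0]]
knife0 [ 460.9 -167.9] yaw 0.226 iou 0.849 rays [[436.0, -183.0], [465.0, -171.0]]
knife0 [ 456.2 -210.7] yaw -0.285 iou 0.871 rays [[463.0, -206.0], [466.0, -229.0]]
knife0 [ 449.5 -253.9] yaw 0.283 iou 0.799 rays [[453.0, -246.0], [458.0, -250.0]]
```

```bash
cat >> h.py <<'E'
def down(a): return R.from_euler("z",a)*R.from_euler("x",np.pi)
def plan(*wps,start=None):
    """waypoints ((x,y,z), Rotation); prints the row of one call for each, chained"""
    if start is None:
        o=env.observe(); start=(o["position"],rot(o["tcp_rot"]))
        print("at",np.round(start[0],1),"a",round(start[1].as_euler("xyz")[2],4),"w",round(o["width"],1),"F",np.round(o["force"],1),"t",round(o["t"],2))
    for pos,r in wps:
        d=start[1].inv().apply(np.asarray(pos)-start[0])/300; w=(start[1].inv()*r).as_rotvec()
        n=int(np.ceil(max(np.linalg.norm(d)*300/62.5,np.degrees(np.linalg.norm(w))/10.7)-.02))
        print(dict(zip(("dx","dy","dz","wx","wy","wz"),[*np.round(d,4).tolist(),*np.round(w/2/np.pi,4).tolist()])),"rows",n)
        start=(np.asarray(pos,float),r)
E
python3 - <<'E'
from h import *
o=env.observe();p=env.capture("wrist")
r=rot(o["tcp_rot"]); print("cam in tool",r.inv().apply(p["position"]-o["position"]),(r.inv()*rot(p["attitude"])).as_rotvec(),p["fx"])
plan(((300,-400,340),down(.95)),((455,-190,340),down(1.43)))
E
```

```text
cam in tool [  81.29035929    1.23556754 -198.78171288] [-0.21929292 -0.21758912  1.5591007 ] 341.3562387782305
at [ 249.  -518.4  185.9] a 0.4478 w 94.3 F [-0.5 -0.2  0.1] t 2.45
{'dx': 0.3241, 'dy': -0.2819, 'dz': -0.5137, 'wx': 0.0, 'wy': 0.0, 'wz': -0.0799} rows 4
{'dx': 0.8699, 'dy': 0.0131, 'dz': 0.0, 'wx': 0.0, 'wy': 0.0, 'wz': -0.0764} rows 5
```

Emit:
play_rows(steps=[{"dx":0.324,"dy":-0.282,"dz":-0.514,"wz":-0.08},{"dx":0.324,"dy":-0.282,"dz":-0.514,"wz":-0.08},{"dx":0.324,"dy":-0.282,"dz":-0.514,"wz":-0.08},{"dx":0.324,"dy":-0.282,"dz":-0.514,"wz":-0.08},{"dx":0.324,"dy":-0.282,"dz":-0.514,"wz":-0.08}])

```text
schema error: expected keys dx, dy, dz, wx, wy, wz
```

Emit:
play_rows(steps=[{"dx":0.87,"dy":0.013,"dz":0,"wz":-0.076},{"dx":0.87,"dy":0.013,"dz":0,"wz":-0.076},{"dx":0.87,"dy":0.013,"dz":0,"wz":-0.076},{"dx":0.87,"dy":0.013,"dz":0,"wz":-0.076},{"dx":0.87,"dy":0.013,"dz":0,"wz":-0.076}])

```text
schema error: expected keys dx, dy, dz, wx, wy, wz
```

```bash
python3 - <<'E'
from h import *
p=env.capture("wrist");o=env.observe();print(np.round(o["position"],1),o["t"])
cv2.imwrite("pics/w1.png",p["frame"][:,:,::-1])
for d in env.regions_of(p,"knife0"): print(round(d["confidence"],2),np.round(d["xy"]),d["mask"].sum(),colour(p,d))
E
```

```text
[ 249.  -518.4  185.9] 2.5
```

View pics/w1.png

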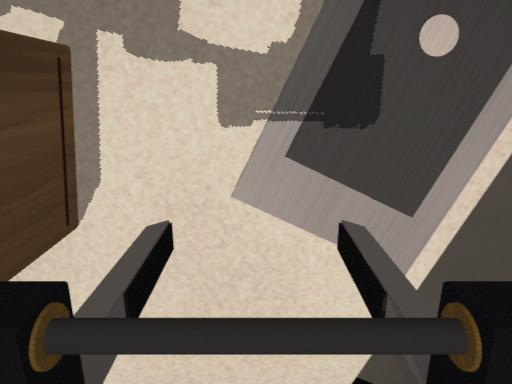

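The picture shows the sink on the right and the large bystander board at left, close to the gripper. I'll lift straight up first.

Emit:
play_rows(steps=[{"dx":0,"dy":0,"dz":-0.514,"wx":0,"wy":0,"wz":0},{"dx":0,"dy":0,"dz":-0.514,"wx":0,"wy":0,"wz":0},{"dx":0.324,"dy":-0.282,"dz":-0.6,"wx":0,"wy":0,"wz":-0.08},{"dx":0.324,"dy":-0.282,"dz":-0.6,"wx":0,"wy":0,"wz":-0.08},{"dx":0.324,"dy":-0.282,"dz":-0.6,"wx":0,"wy":0,"wz":-0.08}])

```text
t: 3.18
position: [301.2, -397.7, 368.8]
tcp_rot: [0.002, 0.887, 0.461, 0.001]
force: [0.2, -0.6, -0.5]
width: 94.4
finger_force: 0.0
```

```bash
python3 - <<'E'
from h import *
plan(((455,-200,340),down(1.43)))
E
```

```text
at [ 301.2 -397.7  368.8] a 0.9578 w 94.4 F [ 0.2 -0.6 -0.5] t 3.17
{'dx': 0.834, 'dy': 0.0398, 'dz': 0.0952, 'wx': 0.0006, 'wy': 0.0003, 'wz': -0.0751} rows 5
```

Emit:
play_rows(steps=[{"dx":0.834,"dy":0.04,"dz":0.09,"wx":0,"wy":0,"wz":-0.075},{"dx":0.834,"dy":0.04,"dz":0.09,"wx":0,"wy":0,"wz":-0.075},{"dx":0.834,"dy":0.04,"dz":0.09,"wx":0,"wy":0,"wz":-0.075},{"dx":0.834,"dy":0.04,"dz":0.09,"wx":0,"wy":0,"wz":-0.075},{"dx":0.834,"dy":0.04,"dz":0.09,"wx":0,"wy":0,"wz":-0.075}])

```text
t: 3.8
position: [456.8, -199.7, 338.3]
tcp_rot: [-0.001, 0.756, 0.655, 0.001]
force: [0.0, -0.7, 0.2]
width: 93.7
finger_force: 0.0
```

```bash
python3 - <<'E'
from h import *
p=env.capture("wrist");o=env.observe();print(np.round(o["position"],1),o["t"])
cv2.imwrite("pics/w2.png",p["frame"][:,:,::-1])
for d in env.regions_of(p,"knife0"): print(round(d["confidence"],2),np.round(d["xy"]),d["mask"].sum(),colour(p,d))
E
```

```text
[ 455.9 -201.6  338.6] 3.85
0.96 [256. 170.] 610 [130 119 108]
0.91 [256.  92.] 521 [191  33  29]
0.87 [160.  22.] 885 [113  86  22]
0.77 [257. 204.] 591 [ 40 118  56]
0.6 [255. 133.] 597 [114  87  22]
```

View pics/w2.png

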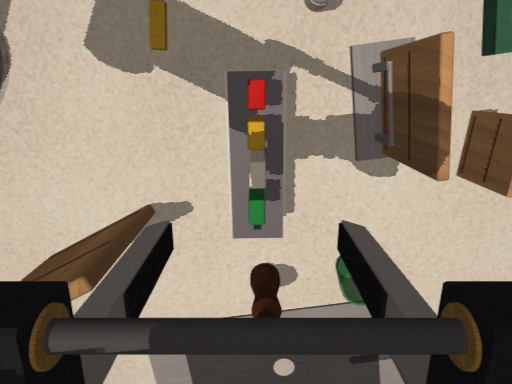

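The wrist view shows the four knives in the drainer: red (257,94), yellow (256,134), white (257,170) and green (257,207). The board stands in the rack at (415,105), with a smaller board at (490,150), and the small loose yellow knife is at (158,25).

```bash
cat >> h.py <<'E'
def fitknives(p,guess,near):
    """guess: list of (x,y,yaw,z_tip) nearest the camera first; returns fits with painter's occlusion"""
    L=env.regions_of(p,"knife0"); occ=np.zeros((384,512)); out=[]
    for g in guess:
        bx=[b+[0,0,g[3]-22] for b in HAND]
        c=proj(p,[[g[0],g[1],g[3]+140]])[0]
        d=min(L,key=lambda d:np.hypot(*(np.asarray(d["xy"])-c))) 
        m=d["mask"]*(1-occ)
        def f(v):
            s=sil(p,bx,*v)*(1-occ); return 1-np.minimum(s,m).sum()/np.maximum(s,m).sum()+.3*(v[2]-g[2])**2
        x=g[:3]; r=minimize(f,x,method="Nelder-Mead",options=dict(initial_simplex=[x,[x[0]+6,x[1],x[2]],[x[0],x[1]+6,x[2]],[x[0],x[1],x[2]+.1]],xatol=.05,fatol=1e-5))
        occ=np.maximum(occ,sil(p,bx,*r.x)); out.append(r.x)
        print("knife",colour(p,d),np.round(r.x,3),"iou",round(1-r.fun,3),"d",np.round(np.asarray(d["xy"])-c,1))
    return out
E
python3 - <<'E'
from h import *
p=env.capture("wrist")
fitknives(p,[(467,-126,-.14,22),(461,-168,-.14,22),(456,-211,-.14,22),(450,-254,-.14,22)],1)
P=[p]
for n,bx,z,uv in(("board",BOARD,100,(420,100)),):
    L=env.regions_of(p,n)
    for d in L: print(n,d["confidence"],d["xy"],d["mask"].sum())
    d=min(L,key=lambda d:np.hypot(d["xy"][0]-uv[0],d["xy"][1]-uv[1]))
    x,q=fit([(p,d["mask"].astype(float))],bx,(655,-170),[-.3,0]); print(n,np.round(x,3),q)
plan(((467,-126,260),down(1.43)))
E
```

```text
knife [190  33  29] [ 4.70143e+02 -1.25390e+02 -1.43000e-01] iou 0.924 d [3.4 0. ]
knife [114  87  23] [ 4.64085e+02 -1.66176e+02 -1.72000e-01] iou 0.876 d [ 2.4 -0.3]
knife [128 118 107] [ 4.59533e+02 -2.08453e+02 -1.32000e-01] iou 0.94 d [ 2.6 -2.4]
knife [ 39 119  55] [ 4.52307e+02 -2.49358e+02 -1.71000e-01] iou 0.903 d [ 3.7 -0.9]
board 0.9 [93.7, 258.1] 4314
board 0.65 [490.2, 147.0] 3641
board 0.61 [423.9, 99.2] 8585
board [ 6.57977e+02 -1.69737e+02 -5.00000e-03] 0.8879888592411717
at [ 454.5 -204.7  339.1] a 1.4196 w 94.3 F [-0.9 -0.2  0.1] t 4.05
{'dx': 0.2657, 'dy': 0.0016, 'dz': 0.2634, 'wx': 0.0, 'wy': 0.0001, 'wz': -0.0017} rows 2
```

```bash
python3 - <<'E'
from h import *
r=down(1.428)
plan(((469,-125.5,240),r),((469,-125.5,150),r),((469,-125.5,275),r))
E
```

```text
at [ 454.5 -204.7  339.1] a 1.4196 w 94.3 F [-0.9 -0.2  0.1] t 4.05
{'dx': 0.2684, 'dy': 0.0079, 'dz': 0.3301, 'wx': 0.0, 'wy': 0.0001, 'wz': -0.0013} rows 3
{'dx': 0.0, 'dy': -0.0, 'dz': 0.3, 'wx': 0.0, 'wy': 0.0, 'wz': 0.0} rows 2
{'dx': 0.0, 'dy': 0.0, 'dz': -0.4167, 'wx': 0.0, 'wy': 0.0, 'wz': 0.0} rows 2
```

Emit:
play_rows(steps=[{"dx":0.2684,"dy":0.008,"dz":0.33,"wx":0,"wy":0,"wz":-0.0013},{"dx":0.2684,"dy":0.008,"dz":0.33,"wx":0,"wy":0,"wz":-0.0013},{"dx":0.2684,"dy":0.008,"dz":0.33,"wx":0,"wy":0,"wz":-0.0013},{"dx":0.2684,"dy":0.008,"dz":0.33,"wx":0,"wy":0,"wz":-0.0013}])

```text
t: 4.55
position: [470.0, -125.8, 240.9]
tcp_rot: [0.001, 0.756, 0.655, 0.0]
force: [1.1, -0.4, 0.8]
width: 93.9
finger_force: 0.0
```

Emit:
play_rows(steps=[{"dx":0,"dy":0,"dz":0.15,"wx":0,"wy":0,"wz":0},{"dx":0,"dy":0,"dz":0.3,"wx":0,"wy":0,"wz":0},{"dx":0,"dy":0,"dz":0.3,"wx":0,"wy":0,"wz":0}])

```text
t: 4.92
position: [468.4, -125.3, 149.1]
tcp_rot: [-0.001, 0.756, 0.655, -0.001]
force: [-1.0, -0.1, 1.3]
width: 93.9
finger_force: 0.0
```

```bash
python3 - <<'E'
from h import *
p=env.capture("wrist");o=env.observe();print(np.round(o["position"],1),rot(o["tcp_rot"]).as_euler("xyz"),o["t"],o["force"])
cv2.imwrite("pics/w3.png",p["frame"][:,:,::-1])
E
```

```text
[ 470.2 -125.8  151. ] [3.14060159e+00 7.03603588e-04 1.42790177e+00] 4.975 [-0.51656473  0.38182265  0.19779637]
```

View pics/w3.png

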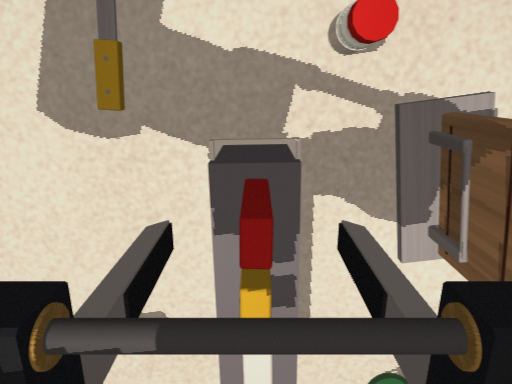

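The red handle top is at (256,243), midway between the fingers (centre about 255.5). Next I'll grip and lift it.

Emit:
play_rows(steps=[{"dx":0,"dy":0,"dz":0,"wx":0,"wy":0,"wz":0},{"dx":0,"dy":0,"dz":0,"wx":0,"wy":0,"wz":0},{"dx":0,"dy":0,"dz":0,"wx":0,"wy":0,"wz":0},{"dx":0,"dy":0,"dz":0,"wx":0,"wy":0,"wz":0},{"dx":0,"dy":0,"dz":0,"wx":0,"wy":0,"wz":0}], claw=-1)

```text
t: 5.6
position: [469.5, -124.0, 150.0]
tcp_rot: [0.0, 0.755, 0.656, -0.0]
force: [0.7, 1.4, -0.0]
width: 47.3
finger_force: 0.0
```

Emit:
play_rows(steps=[{"dx":0,"dy":0,"dz":-0.05,"wx":0,"wy":0,"wz":0},{"dx":0,"dy":0,"dz":-0.15,"wx":0,"wy":0,"wz":0},{"dx":0,"dy":0,"dz":-0.3,"wx":0,"wy":0,"wz":0},{"dx":0,"dy":0,"dz":-0.45,"wx":0,"wy":0,"wz":0},{"dx":0,"dy":0,"dz":-0.45,"wx":0,"wy":0,"wz":0}])

```text
t: 6.22
position: [471.8, -125.0, 289.6]
tcp_rot: [0.004, 0.755, 0.656, 0.002]
force: [-0.6, -0.6, -0.6]
width: 0.7
finger_force: 0.0
```

```bash
python3 - <<'E'
from h import *
o=env.observe();print(o["width"],o["finger_force"])
P=[env.capture("scene"),env.capture("side")]
def go(name,boxes,x0,yaws):
    pm=[]
    for p in P:
        L=env.regions_of(p,name); c=proj(p,[[*x0,40]])[0]
        if L: pm.append((p,min(L,key=lambda d:np.hypot(*(np.asarray(d["xy"])-c)))["mask"].astype(float)))
    x,q=fit(pm,boxes,x0,yaws);print(name,np.round(x,3),q,len(pm))
go("block",BLOCK,(463,192),[-.17]);go("rest",REST,(657,189),[-.1])
# view the block from the side at -y, 330 high
plan(((463,130,290),down(1.40)))
E
```

```text
0.6886695356514968 0.0
block [ 4.63750e+02  1.91581e+02 -1.68000e-01] 0.9621226211436629 2
rest [ 6.58277e+02  1.90464e+02 -1.06000e-01] 0.9351040889658241 2
at [ 468.7 -123.8  283.6] a 1.4299 w 0.4 F [ 0.2 -0.3  0.5] t 6.53
{'dx': 0.8349, 'dy': -0.1378, 'dz': -0.0205, 'wx': -0.0004, 'wy': -0.0001, 'wz': 0.0048} rows 5
```

The fingers close slowly, at about 75 mm/s, so the lift began before they had gripped. I'll reopen, go down again and wait longer.

Emit:
play_rows(steps=[{"dx":0,"dy":0,"dz":0,"wx":0,"wy":0,"wz":0},{"dx":0,"dy":0,"dz":0,"wx":0,"wy":0,"wz":0},{"dx":0,"dy":0,"dz":0,"wx":0,"wy":0,"wz":0},{"dx":0,"dy":0,"dz":0,"wx":0,"wy":0,"wz":0},{"dx":0,"dy":0,"dz":0,"wx":0,"wy":0,"wz":0}], claw=0.2)

```text
t: 7.15
position: [469.5, -124.1, 284.9]
tcp_rot: [0.0, 0.755, 0.656, 0.0]
force: [0.6, -0.0, 0.1]
width: 46.9
finger_force: 0.0
```

```bash
python3 - <<'E'
from h import *
p=env.capture("wrist")
fitknives(p,[(470,-125,-.14,22),(464,-167,-.14,22),(459,-209,-.14,22)],1)
plan(((469,-125,150),down(1.428)))
E
```

```text
knife [117  17  15] [ 4.70572e+02 -1.25019e+02 -1.19000e-01] iou 0.867 d [ 2.  -0.2]
knife [216 164  42] [ 4.63849e+02 -1.66129e+02 -1.60000e-01] iou 0.946 d [-0.4  1.8]
knife [227 224 206] [ 4.59413e+02 -2.08104e+02 -1.10000e-01] iou 0.949 d [-0.2  1.9]
at [ 469.5 -124.1  284.9] a 1.4299 w 54.1 F [ 0.4 -1.4  0.2] t 7.25
{'dx': -0.0031, 'dy': -0.0013, 'dz': 0.4497, 'wx': 0.0, 'wy': 0.0, 'wz': 0.0003} rows 3
```

Emit:
play_rows(steps=[{"dx":0,"dy":0,"dz":0.2,"wx":0,"wy":0,"wz":0},{"dx":-0.003,"dy":0,"dz":0.4,"wx":0,"wy":0,"wz":0},{"dx":-0.003,"dy":0,"dz":0.45,"wx":0,"wy":0,"wz":0},{"dx":-0.003,"dy":0,"dz":0.45,"wx":0,"wy":0,"wz":0}])

```text
t: 7.75
position: [469.7, -125.1, 150.2]
tcp_rot: [-0.0, 0.755, 0.656, -0.0]
force: [1.0, 0.0, 1.1]
width: 56.1
finger_force: 0.0
```

Emit:
play_rows(steps=[{"dx":0,"dy":0,"dz":0,"wx":0,"wy":0,"wz":0},{"dx":0,"dy":0,"dz":0,"wx":0,"wy":0,"wz":0},{"dx":0,"dy":0,"dz":0,"wx":0,"wy":0,"wz":0},{"dx":0,"dy":0,"dz":0,"wx":0,"wy":0,"wz":0},{"dx":0,"dy":0,"dz":0,"wx":0,"wy":0,"wz":0}], claw=-1)

```text
t: 8.38
position: [469.5, -125.1, 150.3]
tcp_rot: [0.0, 0.755, 0.656, 0.0]
force: [-1.1, 1.2, 2.6]
width: 17.3
finger_force: 30.0
```

Emit:
play_rows(steps=[{"dx":0,"dy":0,"dz":0,"wx":0,"wy":0,"wz":0},{"dx":0,"dy":0,"dz":0,"wx":0,"wy":0,"wz":0}], claw=-1)

```text
t: 8.62
position: [469.5, -125.1, 150.2]
tcp_rot: [0.0, 0.755, 0.656, 0.0]
force: [-1.0, -1.2, 4.3]
width: 17.7
finger_force: 30.0
```

Emit:
play_rows(steps=[{"dx":0,"dy":0,"dz":-0.05,"wx":0,"wy":0,"wz":0},{"dx":0,"dy":0,"dz":-0.15,"wx":0,"wy":0,"wz":0},{"dx":0,"dy":0,"dz":-0.3,"wx":0,"wy":0,"wz":0},{"dx":0,"dy":0,"dz":-0.5,"wx":0,"wy":0,"wz":0},{"dx":0,"dy":0,"dz":-0.5,"wx":0,"wy":0,"wz":0}])

```text
t: 9.25
position: [472.0, -126.0, 305.1]
tcp_rot: [0.005, 0.755, 0.656, 0.002]
force: [0.1, -0.8, -1.8]
width: 17.5
finger_force: 30.0
```

```bash
python3 - <<'E'
from h import *
p=env.capture("wrist")
plan(((463,120,300),down(1.40)))
E
```

```text
at [ 470.5 -125.4  302.2] a 1.4299 w 17.4 F [-0.3  0.2 -2.1] t 9.3
{'dx': 0.8064, 'dy': -0.1395, 'dz': 0.0055, 'wx': 0.0008, 'wy': 0.0002, 'wz': 0.0048} rows 4
```

Emit:
play_rows(steps=[{"dx":0.806,"dy":-0.139,"dz":0,"wx":0,"wy":0,"wz":0.005},{"dx":0.806,"dy":-0.139,"dz":0,"wx":0,"wy":0,"wz":0.005},{"dx":0.806,"dy":-0.139,"dz":0,"wx":0,"wy":0,"wz":0.005},{"dx":0.806,"dy":-0.139,"dz":0,"wx":0,"wy":0,"wz":0.005},{"dx":0.806,"dy":-0.139,"dz":0,"wx":0,"wy":0,"wz":0.005}])

```text
t: 9.93
position: [460.3, 123.9, 298.0]
tcp_rot: [-0.002, 0.763, 0.646, -0.001]
force: [0.2, -0.2, -0.9]
width: 17.6
finger_force: 30.0
```

```bash
python3 - <<'E'
from h import *
env.capture("wrist"); p=env.capture("wrist"); plan()
cv2.imwrite("pics/w4.png",p["frame"][:,:,::-1])
for l in("block","slot0","slot1"):
    for d in env.regions_of(p,l): print(l,round(d["confidence"],2),np.round(d["xy"]),d["mask"].sum())
d=env.regions_of(p,"block")
if d:
    x,q=fit([(p,d[0]["mask"].astype(float))],BLOCK,(463,192),[-.17]);print(np.round(x,3),q)
r=R.from_euler("z",-.168)
for i in range(5): print(i,np.round(proj(p,r.apply([[0,42*(i-2),90]])+[463.5,192,0])[0]))
E
```

```text
at [461.1 120.3 298.3] a 1.4003 w 17.7 F [-1.1 -0.6 -1. ] t 10.03
block 0.57 [248.  85.] 10219
slot0 0.91 [246.  86.] 10154
slot1 0.91 [246.  86.] 10154
[ 4.66675e+02  1.93517e+02 -1.63000e-01] 0.9697942346331445
0 [246. 168.]
1 [246. 134.]
2 [246.  97.]
3 [246.  59.]
4 [246.  17.]
```

View pics/w4.png

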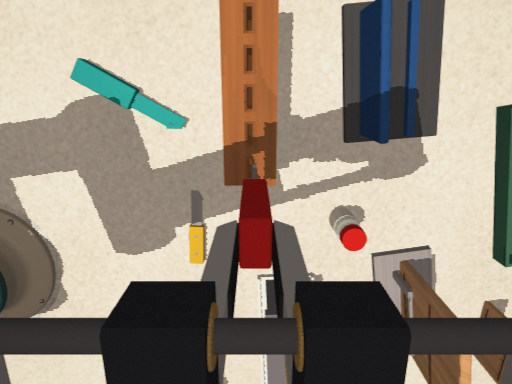

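The block's slots are visible at about (249,17), (249,58), (250,96) and (250,134). Slot 0 is behind the held red knife. I'll measure the slots and the held knife in this frame.

```bash
cat >> h.py <<'E'
def slots(p,bx,by,yaw,free):
    """refine block pose from dark slot mouths in a wrist picture"""
    g=p["frame"].max(axis=2).astype(float); r=R.from_euler("z",yaw); res=[]
    for i in free:
        q=proj(p,r.apply(box(-8,8,-17,17,90,90)+[0,42*(i-2),0])+[bx,by,0])
        u0,v0=np.floor(q.min(0)).astype(int);u1,v1=np.ceil(q.max(0)).astype(int)
        if u0<0 or v0<0 or u1>511 or v1>383: continue
        w=g[v0:v1,u0:u1]; m=np.clip(np.median(w)*.75-w,0,25)
        if (m>5).sum()<20: continue
        vv,uu=np.mgrid[v0:v1,u0:u1]; c=(m*uu).sum()/m.sum(),(m*vv).sum()/m.sum()
        res.append((i,ray(p,c,90)[:2]))
        print("slot",i,"px",np.round(c,1),"xy",np.round(res[-1][1],1),"moved",np.round(res[-1][1]-(r.apply([0,42*(i-2),0])[:2]+[bx,by]),1))
    return res
def held(p,tz=-32):
    """offset of the projected handle-top corners from what is seen, for display only"""
    o=env.observe(); r=rot(o["tcp_rot"])
    return proj(p,r.apply(np.array([[0,0,tz],[15,0,tz],[-15,0,tz],[0,9,tz],[0,-9,tz],[0,0,128-0]]))+o["position"])
E
python3 - <<'E'
from h import *
p=env.capture("wrist"); slots(p,466.7,193.5,-.163,[1,2,3,4]); print(np.round(held(p)))
f=p["frame"].astype(int); m=(f[...,0]>60)&(f[...,1]<40)&(f[...,2]<40); m[:,:230]=0;m[:,290:]=0;m[280:]=0
for v in(185,205,225,245,260): u=np.where(m[v])[0]; print(v,u.min(),u.max())
o=env.observe();r=rot(o["tcp_rot"])
print(np.round(proj(p,r.apply(box(-15,15,-9,9,-32,53))+o["position"])))
E
```

```text
slot 1 px [247.3 136.5] xy [459.1 144.5] moved [-0.7 -7.6]
slot 2 px [246.2  95.2] xy [466.4 191.6] moved [-0.3 -1.9]
slot 3 px [245.8  56.6] xy [473.5 232.8] moved [ 0.  -2.1]
[[252. 244.]
 [252. 218.]
 [252. 269.]
 [269. 244.]
 [235. 244.]
 [253. 173.]]
185 243 266
205 241 269
225 239 272
245 239 271
260 239 271
[[235. 269.]
 [241. 214.]
 [268. 269.]
 [264. 214.]
 [235. 218.]
 [241. 177.]
 [269. 218.]
 [264. 177.]]
```

```bash
python3 - <<'E'
from h import *
env.capture("wrist")
plan(((451.2,109.2,228),down(1.406)))
E
```

```text
at [462.2 119.  299.7] a 1.3961 w 17.4 F [-0.2  0.2 -0.7] t 10.32
{'dx': -0.0385, 'dy': -0.0303, 'dz': 0.239, 'wx': -0.0, 'wy': 0.0001, 'wz': -0.0016} rows 2
```

Emit:
play_rows(steps=[{"dx":-0.04,"dy":-0.0285,"dz":0,"wx":0,"wy":0,"wz":-0.0012},{"dx":-0.04,"dy":-0.0285,"dz":0.12,"wx":0,"wy":0,"wz":-0.0012},{"dx":-0.04,"dy":-0.0285,"dz":0.237,"wx":0,"wy":0,"wz":-0.0012},{"dx":-0.04,"dy":-0.0285,"dz":0.237,"wx":0,"wy":0,"wz":-0.0012}])

```text
t: 10.82
position: [448.9, 108.8, 226.8]
tcp_rot: [-0.002, 0.763, 0.646, -0.003]
force: [-0.3, 0.4, -0.3]
width: 17.8
finger_force: 30.0
```

```bash
python3 - <<'E'
from h import *
ps=[];
for n in("scene","side","wrist"):
    p=env.capture(n); ps.append(p); o=env.observe();print(np.round(o["position"],1),round(rot(o["tcp_rot"]).as_euler("xyz")[2],4))
c=[]
for p,k in zip(ps,(6,6,2)):
    u=proj(p,[[451,109,92]])[0]; w,h=(44,44) if k==6 else (65,130); 
    u=np.clip(u,[w,h],[511-w,383-h]).astype(int); c.append(cv2.resize(p["frame"][u[1]-h:u[1]+h,u[0]-w:u[0]+w,::-1],(260,520 if k==2 else 260),interpolation=2))
cv2.imwrite("pics/c1.png",np.hstack([np.vstack(c[:2]),c[2]]))
E
```

```text
[450.6 109.1 228.7] 1.4053
[451.8 109.4 229.8] 1.4054
[452.5 109.6 230.4] 1.4056
```

View pics/c1.png

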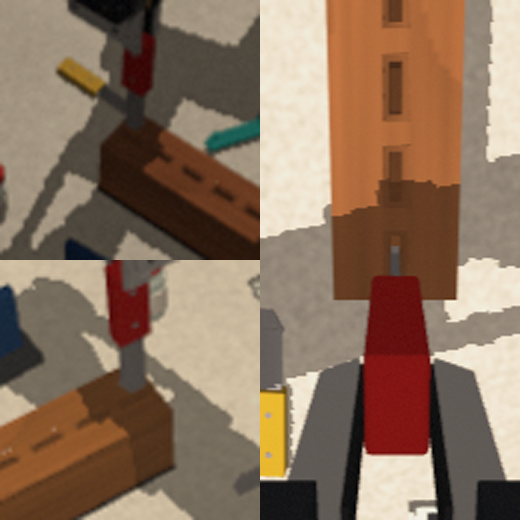

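In the wrist crop the blade tip (395,245) is in line with the slot row (u≈395), over slot 0. I'll descend gently and watch the force.

Emit:
play_rows(steps=[{"dx":0,"dy":0,"dz":0.02,"wx":0,"wy":0,"wz":0},{"dx":0,"dy":0,"dz":0.04,"wx":0,"wy":0,"wz":0},{"dx":0,"dy":0,"dz":0.06,"wx":0,"wy":0,"wz":0},{"dx":0,"dy":0,"dz":0.08,"wx":0,"wy":0,"wz":0},{"dx":0,"dy":0,"dz":0.08,"wx":0,"wy":0,"wz":0}])

```text
t: 11.6
position: [451.1, 109.9, 204.1]
tcp_rot: [-0.0, 0.763, 0.647, -0.001]
force: [-0.0, 0.7, -1.5]
width: 17.3
finger_force: 30.0
```

Emit:
play_rows(steps=[{"dx":0,"dy":0,"dz":0.04,"wx":0,"wy":0,"wz":0},{"dx":0,"dy":0,"dz":0.08,"wx":0,"wy":0,"wz":0},{"dx":0,"dy":0,"dz":0.12,"wx":0,"wy":0,"wz":0},{"dx":0,"dy":0,"dz":0.16,"wx":0,"wy":0,"wz":0},{"dx":0,"dy":0,"dz":0.19,"wx":0,"wy":0,"wz":0}])

```text
t: 12.22
position: [451.3, 109.9, 146.7]
tcp_rot: [-0.0, 0.763, 0.647, -0.0]
force: [-0.5, 0.5, -0.7]
width: 17.6
finger_force: 30.0
```

Emit:
play_rows(steps=[{"dx":0,"dy":0,"dz":0.004,"wx":0,"wy":0,"wz":0},{"dx":0,"dy":0,"dz":0.008,"wx":0,"wy":0,"wz":0},{"dx":0,"dy":0,"dz":0.012,"wx":0,"wy":0,"wz":0},{"dx":0,"dy":0,"dz":0.012,"wx":0,"wy":0,"wz":0}])

```text
t: 12.72
position: [451.7, 109.9, 144.3]
tcp_rot: [0.0, 0.763, 0.646, 0.0]
force: [0.1, 0.9, -0.3]
width: 18.0
finger_force: 30.0
```

Release, then rise.

Emit:
play_rows(steps=[{"dx":0,"dy":0,"dz":0,"wx":0,"wy":0,"wz":0},{"dx":0,"dy":0,"dz":0,"wx":0,"wy":0,"wz":0},{"dx":0,"dy":0,"dz":0,"wx":0,"wy":0,"wz":0},{"dx":0,"dy":0,"dz":0,"wx":0,"wy":0,"wz":0},{"dx":0,"dy":0,"dz":0,"wx":0,"wy":0,"wz":0}], claw=0.2)

```text
t: 13.35
position: [451.6, 109.9, 144.2]
tcp_rot: [0.0, 0.763, 0.646, -0.0]
force: [0.4, 0.6, 0.3]
width: 56.5
finger_force: 0.0
```

Emit:
play_rows(steps=[{"dx":0,"dy":0,"dz":-0.1,"wx":0,"wy":0,"wz":0},{"dx":0,"dy":0,"dz":-0.3,"wx":0,"wy":0,"wz":0},{"dx":0,"dy":0,"dz":-0.5,"wx":0,"wy":0,"wz":0},{"dx":0,"dy":0,"dz":-0.5,"wx":0,"wy":0,"wz":0}])

```text
t: 13.85
position: [454.5, 110.2, 299.0]
tcp_rot: [0.003, 0.763, 0.646, 0.004]
force: [-0.0, 0.4, -0.8]
width: 56.3
finger_force: 0.0
```

```bash
python3 - <<'E'
from h import *
p=env.capture("wrist");p=env.capture("wrist")
fitknives(p,[(451.3,109.6,-.165,15)],1)
r=down(1.428)
plan(((463,-166.5,260),r),((463,-166.5,150),r),((463,-166.5,300),r),((463.5,135,300),down(1.406)))
E
```

```text
knife [121  18  16] [ 4.52558e+02  1.10307e+02 -1.39000e-01] iou 0.88 d [0.6 0.3]
at [450.7 109.8 292.9] a 1.406 w 56.2 F [ 0.2 -0.2  1.1] t 14.0
{'dx': -0.9018, 'dy': 0.1916, 'dz': 0.1099, 'wx': -0.0003, 'wy': 0.0001, 'wz': -0.0035} rows 5
{'dx': 0.0, 'dy': -0.0, 'dz': 0.3667, 'wx': 0.0, 'wy': 0.0, 'wz': 0.0} rows 2
{'dx': 0.0, 'dy': 0.0, 'dz': -0.5, 'wx': 0.0, 'wy': 0.0, 'wz': 0.0} rows 3
{'dx': 0.995, 'dy': -0.1414, 'dz': -0.0, 'wx': -0.0, 'wy': -0.0, 'wz': 0.0035} rows 5
```

Red is home. The yellow candidates are the standing drainer knife (side crop 463,180; full handle) and the small loose one (440,345), which lies flat. The enlarged crops confirm the standing one is larger, so I'll take it.

Emit:
play_rows(steps=[{"dx":-0.9,"dy":0.192,"dz":0,"wx":0,"wy":0,"wz":-0.0035},{"dx":-0.9,"dy":0.192,"dz":0,"wx":0,"wy":0,"wz":-0.0035},{"dx":-0.9,"dy":0.192,"dz":0,"wx":0,"wy":0,"wz":-0.0035},{"dx":-0.9,"dy":0.192,"dz":0,"wx":0,"wy":0,"wz":-0.0035},{"dx":-0.9,"dy":0.192,"dz":0,"wx":0,"wy":0,"wz":-0.0035}])

```text
t: 14.62
position: [462.8, -168.6, 291.4]
tcp_rot: [-0.002, 0.757, 0.654, -0.001]
force: [0.8, 0.9, 0.1]
width: 56.3
finger_force: 0.0
```

```bash
python3 - <<'E'
from h import *
p=env.capture("wrist");p=env.capture("wrist")
fitknives(p,[(464,-167,-.14,22),(459,-209,-.14,22),(452,-250,-.14,22)],1)
r=down(1.428)
plan(((462.8,-166.5,150),r))
E
```

```text
knife [120  91  22] [ 4.64164e+02 -1.66799e+02 -1.13000e-01] iou 0.911 d [1.  0.4]
knife [205 191 173] [ 4.59170e+02 -2.07721e+02 -1.37000e-01] iou 0.92 d [1.1 2. ]
knife [ 42 128  59] [ 4.52984e+02 -2.49767e+02 -1.13000e-01] iou 0.907 d [0.5 0.8]
at [ 463.1 -166.3  291.8] a 1.4253 w 56.5 F [-0.5 -0.  -0.7] t 14.78
{'dx': -0.0016, 'dy': 0.0014, 'dz': 0.4727, 'wx': -0.0007, 'wy': -0.0003, 'wz': -0.0004} rows 3
```

Emit:
play_rows(steps=[{"dx":0,"dy":0,"dz":0.2,"wx":0,"wy":0,"wz":0},{"dx":0,"dy":0,"dz":0.35,"wx":0,"wy":0,"wz":0},{"dx":0,"dy":0,"dz":0.473,"wx":0,"wy":0,"wz":0},{"dx":0,"dy":0,"dz":0.473,"wx":0,"wy":0,"wz":0}])

```text
t: 15.28
position: [461.2, -162.9, 149.2]
tcp_rot: [-0.004, 0.755, 0.655, -0.001]
force: [0.0, -1.1, -0.3]
width: 56.4
finger_force: 0.0
```

Emit:
play_rows(steps=[{"dx":0,"dy":0,"dz":0,"wx":0,"wy":0,"wz":0},{"dx":0,"dy":0,"dz":0,"wx":0,"wy":0,"wz":0},{"dx":0,"dy":0,"dz":0,"wx":0,"wy":0,"wz":0},{"dx":0,"dy":0,"dz":0,"wx":0,"wy":0,"wz":0},{"dx":0,"dy":0,"dz":0,"wx":0,"wy":0,"wz":0}], claw=-1)

```text
t: 15.9
position: [464.3, -166.1, 152.8]
tcp_rot: [0.0, 0.756, 0.655, 0.0]
force: [-1.1, -1.1, 3.0]
width: 17.5
finger_force: 30.0
```

Emit:
play_rows(steps=[{"dx":0,"dy":0,"dz":0,"wx":0,"wy":0,"wz":0},{"dx":0,"dy":0,"dz":-0.1,"wx":0,"wy":0,"wz":0},{"dx":0,"dy":0,"dz":-0.3,"wx":0,"wy":0,"wz":0},{"dx":0,"dy":0,"dz":-0.5,"wx":0,"wy":0,"wz":0},{"dx":0,"dy":0,"dz":-0.5,"wx":0,"wy":0,"wz":0}])

```text
t: 16.52
position: [466.5, -167.1, 306.8]
tcp_rot: [0.005, 0.756, 0.655, 0.002]
force: [0.2, 0.0, -0.3]
width: 17.5
finger_force: 30.0
```

Emit:
play_rows(steps=[{"dx":0.995,"dy":-0.141,"dz":0,"wx":0,"wy":0,"wz":0.0035},{"dx":0.995,"dy":-0.141,"dz":0,"wx":0,"wy":0,"wz":0.0035},{"dx":0.995,"dy":-0.141,"dz":0,"wx":0,"wy":0,"wz":0.0035},{"dx":0.995,"dy":-0.141,"dz":0,"wx":0,"wy":0,"wz":0.0035},{"dx":0.995,"dy":-0.141,"dz":0,"wx":0,"wy":0,"wz":0.0035}])

```text
t: 17.15
position: [463.6, 137.6, 300.3]
tcp_rot: [-0.001, 0.763, 0.647, -0.001]
force: [1.4, -0.4, -1.0]
width: 17.9
finger_force: 30.0
```

```bash
cat > chk.py <<'E'
from h import *
import sys
free=[int(c) for c in sys.argv[1]]; bx,by,yaw=map(float,sys.argv[2:5])
env.capture("wrist");p=env.capture("wrist");env.capture("side")
d=env.regions_of(p,"block")
if d:
    x,q=fit([(p,d[0]["mask"].astype(float))],BLOCK,(bx+1.5,by),[yaw]);print("block (wrist)",np.round(x,3),q)
slots(p,bx+1.5,by,yaw,free)
i=free[0]; t=R.from_euler("z",yaw).apply([0,42*(i-2),0])+[bx,by,228]
print("target",np.round(t,1)); plan((t,down(yaw+np.pi/2)))
E
python3 chk.py 1234 465 192 -.165
```

```text
block (wrist) [ 4.66212e+02  1.91282e+02 -1.65000e-01] 0.8973256707739947
slot 2 px [250.6 119.3] xy [466.4 190.6] moved [-0.1 -1.4]
slot 3 px [250.7  81. ] xy [473.5 233.3] moved [ 0.1 -0.1]
slot 4 px [250.9  41.7] xy [480.5 274.5] moved [ 0.2 -0.4]
target [458.1 150.6 228. ]
at [463.8 135.9 300.5] a 1.4083 w 17.7 F [ 0.2  0.4 -0.6] t 17.35
{'dx': 0.0456, 'dy': -0.026, 'dz': 0.2418, 'wx': -0.0004, 'wy': 0.0003, 'wz': 0.0004} rows 2
```

Emit:
play_rows(steps=[{"dx":0.045,"dy":-0.026,"dz":0,"wx":0,"wy":0,"wz":0},{"dx":0.045,"dy":-0.026,"dz":0.12,"wx":0,"wy":0,"wz":0},{"dx":0.045,"dy":-0.026,"dz":0.23,"wx":0,"wy":0,"wz":0},{"dx":0.045,"dy":-0.026,"dz":0.24,"wx":0,"wy":0,"wz":0},{"dx":0.045,"dy":-0.026,"dz":0.24,"wx":0,"wy":0,"wz":0}])

```text
t: 17.98
position: [459.8, 149.8, 231.0]
tcp_rot: [0.0, 0.763, 0.646, 0.0]
force: [0.1, 0.2, -0.9]
width: 17.5
finger_force: 30.0
```

Emit:
play_rows(steps=[{"dx":0,"dy":0,"dz":0.02,"wx":0,"wy":0,"wz":0},{"dx":0,"dy":0,"dz":0.035,"wx":0,"wy":0,"wz":0},{"dx":0,"dy":0,"dz":0.05,"wx":0,"wy":0,"wz":0},{"dx":0,"dy":0,"dz":0.065,"wx":0,"wy":0,"wz":0},{"dx":0,"dy":0,"dz":0.08,"wx":0,"wy":0,"wz":0}])

```text
t: 18.6
position: [459.2, 150.2, 205.9]
tcp_rot: [0.0, 0.763, 0.647, -0.0]
force: [0.5, -0.0, -1.0]
width: 17.7
finger_force: 30.0
```

Emit:
play_rows(steps=[{"dx":0,"dy":0,"dz":0.04,"wx":0,"wy":0,"wz":0},{"dx":0,"dy":0,"dz":0.08,"wx":0,"wy":0,"wz":0},{"dx":0,"dy":0,"dz":0.12,"wx":0,"wy":0,"wz":0},{"dx":0,"dy":0,"dz":0.16,"wx":0,"wy":0,"wz":0},{"dx":0,"dy":0,"dz":0.195,"wx":0,"wy":0,"wz":0}])

```text
t: 19.23
position: [459.1, 150.2, 146.8]
tcp_rot: [-0.0, 0.763, 0.646, -0.0]
force: [-0.4, 0.1, -1.2]
width: 17.8
finger_force: 30.0
```

Emit:
play_rows(steps=[{"dx":0,"dy":0,"dz":0,"wx":0,"wy":0,"wz":0},{"dx":0,"dy":0,"dz":0,"wx":0,"wy":0,"wz":0},{"dx":0,"dy":0,"dz":0,"wx":0,"wy":0,"wz":0},{"dx":0,"dy":0,"dz":0,"wx":0,"wy":0,"wz":0},{"dx":0,"dy":0,"dz":0,"wx":0,"wy":0,"wz":0}], claw=0.2)

```text
t: 19.85
position: [459.4, 150.2, 148.0]
tcp_rot: [0.0, 0.763, 0.646, 0.0]
force: [0.8, 0.1, 0.3]
width: 56.5
finger_force: 0.0
```

Emit:
play_rows(steps=[{"dx":0,"dy":0,"dz":-0.1,"wx":0,"wy":0,"wz":0},{"dx":0,"dy":0,"dz":-0.3,"wx":0,"wy":0,"wz":0},{"dx":0,"dy":0,"dz":-0.49,"wx":0,"wy":0,"wz":0},{"dx":0,"dy":0,"dz":-0.49,"wx":0,"wy":0,"wz":0},{"dx":0,"dy":0,"dz":-0.49,"wx":0,"wy":0,"wz":0}])

```text
t: 20.48
position: [458.7, 150.1, 294.1]
tcp_rot: [-0.0, 0.763, 0.647, -0.0]
force: [-0.5, 0.1, -0.7]
width: 56.4
finger_force: 0.0
```

```bash
python3 - <<'E'
from h import *
p=env.capture("wrist");p=env.capture("wrist")
fitknives(p,[(458.5,150.6,-.165,15)],1)
r=down(1.428)
plan(((470,-100,290),r),((458,-208,290),r))
E
```

```text
knife [129  98  24] [ 4.58994e+02  1.49728e+02 -1.62000e-01] iou 0.934 d [ 0.7 -1. ]
at [458.2 150.  292.9] a 1.406 w 56.6 F [-0.   0.3 -0.2] t 20.62
{'dx': -0.8155, 'dy': 0.1756, 'dz': 0.0102, 'wx': -0.0005, 'wy': 0.0002, 'wz': -0.0035} rows 4
{'dx': -0.362, 'dy': 0.0116, 'dz': 0.0, 'wx': 0.0, 'wy': 0.0, 'wz': 0.0} rows 2
```

Yellow is in. Next is white.

Emit:
play_rows(steps=[{"dx":-0.815,"dy":0.176,"dz":0,"wx":0,"wy":0,"wz":-0.0035},{"dx":-0.815,"dy":0.176,"dz":0,"wx":0,"wy":0,"wz":-0.0035},{"dx":-0.815,"dy":0.176,"dz":0,"wx":0,"wy":0,"wz":-0.0035},{"dx":-0.815,"dy":0.176,"dz":0,"wx":0,"wy":0,"wz":-0.0035}])

```text
t: 21.12
position: [470.5, -101.1, 293.4]
tcp_rot: [-0.001, 0.756, 0.655, -0.0]
force: [1.3, -0.2, -0.5]
width: 56.6
finger_force: 0.0
```

Emit:
play_rows(steps=[{"dx":-0.362,"dy":0.012,"dz":0,"wx":0,"wy":0,"wz":0},{"dx":-0.362,"dy":0.012,"dz":0,"wx":0,"wy":0,"wz":0},{"dx":-0.362,"dy":0.012,"dz":0,"wx":0,"wy":0,"wz":0},{"dx":-0.362,"dy":0.012,"dz":0,"wx":0,"wy":0,"wz":0}])

```text
t: 21.62
position: [458.9, -206.9, 293.7]
tcp_rot: [-0.001, 0.756, 0.655, -0.0]
force: [-0.1, 0.3, 0.5]
width: 56.1
finger_force: 0.0
```

```bash
python3 - <<'E'
from h import *
p=env.capture("wrist");p=env.capture("wrist")
fitknives(p,[(459,-208,-.14,22),(452,-250,-.14,22)],1)
r=down(1.428)
plan(((458,-208,150),r))
E
```

```text
knife [136 125 113] [ 4.59605e+02 -2.08458e+02 -1.38000e-01] iou 0.892 d [ 0.9 -2.4]
knife [ 42 125  59] [ 4.52761e+02 -2.50176e+02 -1.32000e-01] iou 0.961 d [1.3 1.7]
at [ 459.3 -206.1  294.6] a 1.4298 w 56.7 F [ 0.6 -0.1  1. ] t 21.77
{'dx': -0.0071, 'dy': -0.0034, 'dz': 0.482, 'wx': -0.0001, 'wy': -0.0001, 'wz': 0.0003} rows 3
```

Emit:
play_rows(steps=[{"dx":-0.007,"dy":-0.003,"dz":0.2,"wx":0,"wy":0,"wz":0},{"dx":-0.007,"dy":-0.003,"dz":0.35,"wx":0,"wy":0,"wz":0},{"dx":-0.007,"dy":-0.003,"dz":0.475,"wx":0,"wy":0,"wz":0},{"dx":-0.007,"dy":-0.003,"dz":0.475,"wx":0,"wy":0,"wz":0}])

```text
t: 22.28
position: [456.3, -207.1, 150.1]
tcp_rot: [-0.003, 0.755, 0.656, -0.001]
force: [1.0, 0.4, 0.4]
width: 56.5
finger_force: 0.0
```

Emit:
play_rows(steps=[{"dx":0,"dy":0,"dz":0,"wx":0,"wy":0,"wz":0},{"dx":0,"dy":0,"dz":0,"wx":0,"wy":0,"wz":0},{"dx":0,"dy":0,"dz":0,"wx":0,"wy":0,"wz":0},{"dx":0,"dy":0,"dz":0,"wx":0,"wy":0,"wz":0},{"dx":0,"dy":0,"dz":0,"wx":0,"wy":0,"wz":0}], claw=-1)

```text
t: 22.9
position: [458.3, -209.7, 152.8]
tcp_rot: [0.0, 0.756, 0.655, 0.0]
force: [-1.0, 1.2, 3.3]
width: 17.8
finger_force: 29.9
```

Emit:
play_rows(steps=[{"dx":0,"dy":0,"dz":0,"wx":0,"wy":0,"wz":0},{"dx":0,"dy":0,"dz":-0.1,"wx":0,"wy":0,"wz":0},{"dx":0,"dy":0,"dz":-0.3,"wx":0,"wy":0,"wz":0},{"dx":0,"dy":0,"dz":-0.5,"wx":0,"wy":0,"wz":0},{"dx":0,"dy":0,"dz":-0.5,"wx":0,"wy":0,"wz":0}])

```text
t: 23.52
position: [460.4, -210.9, 306.8]
tcp_rot: [0.005, 0.756, 0.655, 0.001]
force: [0.1, -0.4, -1.8]
width: 17.8
finger_force: 29.9
```

Emit:
play_rows(steps=[{"dx":0.634,"dy":-0.078,"dz":0,"wx":0,"wy":0,"wz":0},{"dx":0.634,"dy":-0.078,"dz":0,"wx":0,"wy":0,"wz":0},{"dx":0.634,"dy":-0.078,"dz":0,"wx":0,"wy":0,"wz":0},{"dx":0.634,"dy":-0.078,"dz":0,"wx":0,"wy":0,"wz":0}])

```text
t: 24.02
position: [460.6, -14.0, 300.6]
tcp_rot: [-0.002, 0.754, 0.657, -0.0]
force: [0.0, -0.1, -1.0]
width: 17.7
finger_force: 30.0
```

Emit:
play_rows(steps=[{"dx":0.634,"dy":-0.078,"dz":0,"wx":0,"wy":0,"wz":0.0035},{"dx":0.634,"dy":-0.078,"dz":0,"wx":0,"wy":0,"wz":0.0035},{"dx":0.634,"dy":-0.078,"dz":0,"wx":0,"wy":0,"wz":0.0035},{"dx":0.634,"dy":-0.078,"dz":0,"wx":0,"wy":0,"wz":0.0035},{"dx":0.634,"dy":-0.078,"dz":0,"wx":0,"wy":0,"wz":0.0035}])

```text
t: 24.65
position: [465.8, 172.7, 301.0]
tcp_rot: [0.0, 0.763, 0.647, -0.001]
force: [-0.2, 0.2, -0.9]
width: 17.6
finger_force: 30.0
```

```bash
python3 chk.py 234 465 191.6 -.165
```

```text
block (wrist) [ 4.66482e+02  1.91947e+02 -1.66000e-01] 0.8494807743032271
slot 2 px [251.8 144. ] xy [466.5 187.5] moved [-0.  -4.1]
slot 3 px [251.2 105.6] xy [473.3 232.2] moved [-0.1 -0.9]
slot 4 px [251.1  66.5] xy [480.4 274.8] moved [0.1 0.4]
target [465.  191.6 228. ]
at [466.2 172.  302.1] a 1.4032 w 17.9 F [ 0.5  0.3 -1.2] t 24.85
{'dx': 0.064, 'dy': -0.0147, 'dz': 0.2468, 'wx': -0.0, 'wy': 0.0001, 'wz': -0.0004} rows 2
```

Emit:
play_rows(steps=[{"dx":0.062,"dy":-0.015,"dz":0,"wx":0,"wy":0,"wz":0},{"dx":0.062,"dy":-0.015,"dz":0.12,"wx":0,"wy":0,"wz":0},{"dx":0.062,"dy":-0.015,"dz":0.23,"wx":0,"wy":0,"wz":0},{"dx":0.062,"dy":-0.015,"dz":0.245,"wx":0,"wy":0,"wz":0},{"dx":0.062,"dy":-0.015,"dz":0.245,"wx":0,"wy":0,"wz":0}])

```text
t: 25.48
position: [464.5, 191.3, 228.7]
tcp_rot: [0.0, 0.763, 0.646, -0.001]
force: [-0.1, -0.3, -1.4]
width: 17.0
finger_force: 29.7
```

Emit:
play_rows(steps=[{"dx":0,"dy":0,"dz":0.02,"wx":0,"wy":0,"wz":0},{"dx":0,"dy":0,"dz":0.035,"wx":0,"wy":0,"wz":0},{"dx":0,"dy":0,"dz":0.05,"wx":0,"wy":0,"wz":0},{"dx":0,"dy":0,"dz":0.065,"wx":0,"wy":0,"wz":0},{"dx":0,"dy":0,"dz":0.08,"wx":0,"wy":0,"wz":0}])

```text
t: 26.1
position: [464.9, 193.0, 204.7]
tcp_rot: [0.0, 0.763, 0.647, 0.0]
force: [0.2, 0.4, 2.9]
width: 16.5
finger_force: 30.0
```

Slight contact of about 4 N, so I'll look before going on.

```bash
python3 - <<'E'
from h import *
ps=[]
for n in("scene","side","wrist"):
    p=env.capture(n); ps.append(p); o=env.observe();print(np.round(o["position"],1),np.round(o["force"],1),o["width"],round(rot(o["tcp_rot"]).as_euler("xyz")[2],4))
c=[]
for p,k in zip(ps,(6,6,2)):
    u=proj(p,[[465,192,110]])[0]; w,h=(44,44) if k==6 else (65,130); 
    u=np.clip(u,[w,h],[511-w,383-h]).astype(int); c.append(cv2.resize(p["frame"][u[1]-h:u[1]+h,u[0]-w:u[0]+w,::-1],(280,560 if k==2 else 280),interpolation=2))
cv2.imwrite("pics/c2.png",np.hstack([np.vstack(c[:2]),c[2]]))
E
```

```text
[464.5 192.9 204. ] [1.  0.6 1.2] 16.61748241343677 1.4062
[464.5 192.8 204.3] [1.8 0.1 1.7] 16.591088500268846 1.4062
[464.6 192.7 204.5] [ 1.1 -0.1  0.8] 16.291068293505397 1.4062
```

View pics/c2.png

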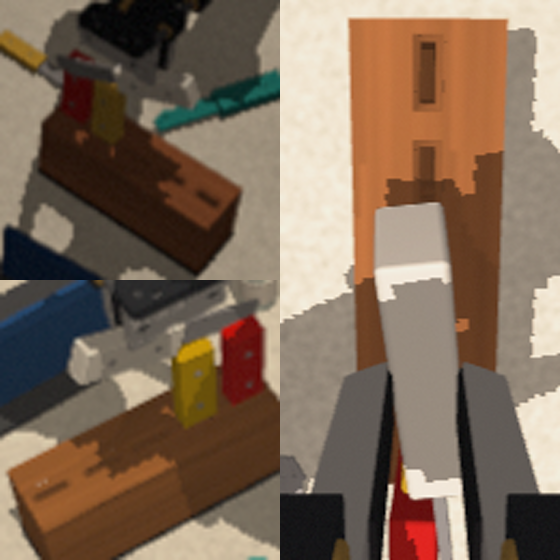

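The white knife turned in the grip. Its tip was at about z=170 and caught the tops of the inserted handles (z=175) during the transfer. I'll lift clear, check all the knives and fit the turn angle.

Emit:
play_rows(steps=[{"dx":0,"dy":0,"dz":-0.1,"wx":0,"wy":0,"wz":0},{"dx":0,"dy":0,"dz":-0.25,"wx":0,"wy":0,"wz":0},{"dx":0,"dy":0,"dz":-0.4,"wx":0,"wy":0,"wz":0},{"dx":0,"dy":0,"dz":-0.4,"wx":0,"wy":0,"wz":0},{"dx":0,"dy":0,"dz":-0.4,"wx":0,"wy":0,"wz":0}])

```text
t: 26.88
position: [463.5, 192.6, 323.4]
tcp_rot: [-0.001, 0.763, 0.646, -0.001]
force: [-0.6, -0.2, -0.6]
width: 16.4
finger_force: 29.7
```

```bash
python3 - <<'E'
from h import *
ps={n:env.capture(n) for n in("scene","side","wrist")}; o=env.observe(); print(np.round(o["position"],1),o["width"],o["force"])
r=rot(o["tcp_rot"])
for n,p in ps.items():
    for d in env.regions_of(p,"knife0"): print(n,round(d["confidence"],2),np.round(d["xy"]),d["mask"].sum(),colour(p,d))
c=[]
for n in("side","wrist"):
    p=ps[n]; u=proj(p,[o["position"]])[0]; w=75 if n=="side" else 130
    u=np.clip(u,[w,w],[511-w,383-w]).astype(int); print(n,u-w)
    c.append(cv2.resize(p["frame"][u[1]-w:u[1]+w,u[0]-w:u[0]+w,::-1],(390,390),interpolation=2))
cv2.imwrite("pics/c3.png",np.hstack(c))
E
```

```text
[463.5 192.5 322.9] 16.47913203529324 [-0.0328232   0.84803336 -0.38423958]
scene 0.72 [317. 168.] 388 [74 67 59]
scene 0.7 [293. 197.] 194 [55  9  8]
scene 0.64 [302. 201.] 218 [61 44 14]
scene 0.64 [277. 185.] 150 [142 108  41]
scene 0.59 [344. 200.] 285 [26 92 82]
side 0.88 [215. 209.] 326 [100  78  10]
side 0.88 [284. 236.] 278 [166 135  26]
side 0.87 [196. 165.] 728 [110 102  90]
side 0.76 [326. 131.] 283 [24 76 35]
side 0.67 [231. 204.] 348 [95 17 15]
side 0.59 [236. 303.] 738 [ 10 127 113]
side 0.22 [198. 240.] 3231 [91 56 31]
wrist 0.96 [139. 136.] 2106 [ 45 165 152]
wrist 0.95 [256. 208.] 4295 [138 127 116]
wrist 0.66 [204. 249.] 471 [168 155  86]
side [114  91]
wrist [122  91]
```

View pics/c3.png

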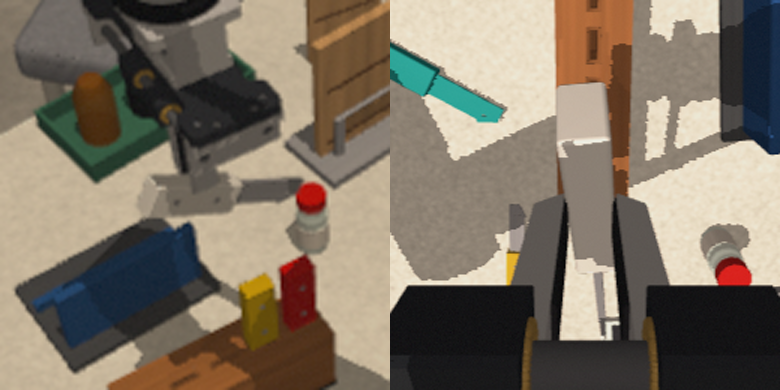

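The picture shows the white knife lying horizontal in the grip, with its blade towards -y. Red and yellow stand fine in the block. I'll fit its pose in the grip.

```bash
cat >> h.py <<'E'
KN=[box(-9,9,-15,15,75,160),box(-2,2,-11,11,17,75),box(-1.5,1.5,-7,7,0,17)]
def gripfit(th0=1.5,z0=130,names=("side","scene","wrist")):
    """knife in grip: knife z axis = tool -z turned by th about tool y; point z0 of knife at tool (x0,0,-11)"""
    pm=[]
    ps=[env.capture(n) for n in names]; o=env.observe(); r=rot(o["tcp_rot"])
    def pose(v):
        K=R.from_euler("y",v[0])*R.from_euler("x",np.pi)*R.from_euler("z",np.pi/2)
        return lambda b: r.apply(K.apply(b-[0,0,v[1]])+[0,0,-11+v[2]])+o["position"]
    def ren(p,v,boxes=KN):
        f=pose(v); m=np.zeros((384,512),np.uint8)
        for b in boxes: cv2.fillConvexPoly(m,cv2.convexHull(np.round(proj(p,f(b))*16).astype(np.int32)),255,cv2.LINE_AA,4)
        return m/255.
    for p,n in zip(ps,names):
        L=env.regions_of(p,"knife0")
        c=proj(p,[o["position"]])[0]; d=min(L,key=lambda d:np.hypot(*(np.asarray(d["xy"])-c))); pm.append((p,d["mask"].astype(float),n)); print(n,d["mask"].sum(),colour(p,d))
    def f(v):
        return sum(1-np.minimum(s,m).sum()/np.maximum(s,m).sum() for p,m,n in pm for s in[ren(p,v)])/len(pm)
    best=min((minimize(f,[t,z,0],method="Nelder-Mead",options=dict(initial_simplex=[[t,z,0],[t+.3,z,0],[t,z-20,0],[t,z,5]])) for t in(th0-.5,th0,th0+.5) for z in(z0,z0-25)),key=lambda r:r.fun)
    k=pose(best.x); print("theta",round(best.x[0],3),"z0",round(best.x[1],1),"dz",round(best.x[2],1),"iou",round(1-best.fun,3),"tip",np.round(k(np.zeros((1,3)))[0],1),"butt",np.round(k(np.array([[0,0,160.]]))[0],1))
    return best.x
E
python3 - <<'E'
from h import *
gripfit(1.5);gripfit(-1.5)
E
```

```text
side 770 [110 101  89]
scene 376 [74 67 59]
wrist 4357 [138 127 116]
theta 2.161 z0 67.2 dz 11.6 iou 0.556 tip [473.6 247.9 361.1] butt [451.7 116.7 272.2]
side 746 [110 101  89]
scene 299 [74 67 59]
wrist 4485 [138 127 116]
theta -1.047 z0 111.8 dz 8.4 iou 0.715 tip [448.7  97.3 271.5] butt [471.4 234.  351.5]
```

```bash
cat >> h.py <<'E'
def onplane(p,uv,o):
    n=rot(o["tcp_rot"]).apply([0,1,0]); d=rot(p["attitude"]).apply([(uv[0]-p["cx"])/p["fx"],(uv[1]-p["cy"])/p["fy"],1])
    return p["position"]+d*(n@(o["position"]-p["position"]))/(n@d)
E
python3 - <<'E'
from h import *
p=env.capture("side");o=env.observe()
L=env.regions_of(p,"knife0"); d=min(L,key=lambda d:np.hypot(d["xy"][0]-196,d["xy"][1]-165)); v,u=np.where(d["mask"])
for nm,k in(("left",u<u.min()+8),("right",u>u.max()-8)): print(nm,u[k].mean(),v[k].mean())
for uv in((229.4,163),(171.7,166.8),(196,165)): print(uv,np.round(onplane(p,uv,o),1))
print(np.round(o["position"],1))
E
```

```text
left 170.3265306122449 166.60204081632654
right 223.77358490566039 162.39622641509433
(229.4, 163) [449.   99.2 274.6]
(171.7, 166.8) [470.7 229.6 342.7]
(196, 165) [462.1 177.8 316.3]
[464.6 192.8 324.8]
```

The tip is at about (449,99,275) and the butt at (471,230,343). So the knife dips about 28° below horizontal, held some 112 mm above its tip. Grip friction allows it to pivot, so I'll bring the tip against the fixed drainer's +y end wall and swing it upright there.

```bash
python3 - <<'E'
from h import *
r=down(1.428); u=np.array([np.sin(.143),np.cos(.143),0]); W=np.array([473,-98.3,0])
S=[env.capture("scene"),env.capture("side")]
for p,n,(c,v) in zip(S,("scene","side"),((238,217),(236,175))): print(n,np.round(ray(p,(c,v),42)[:2]))
w=[]
for h,z in((135,330),(135,100),(104,97),(79,123),(56,141),(29,152),(1,156)):
    w.append(((W+u*h+[0,0,z]),r))
plan(*w)
for a in w: print(np.round(a[0]))
E
```

```text
scene [563. -27.]
side [564. -15.]
at [464.5 192.8 324.7] a 1.406 w 16.7 F [ 0.1  0.3 -1.1] t 27.98
{'dx': -0.5027, 'dy': 0.1772, 'dz': -0.0175, 'wx': 0.0, 'wy': 0.0, 'wz': -0.0035} rows 3
{'dx': 0.0, 'dy': -0.0, 'dz': 0.7667, 'wx': 0.0, 'wy': 0.0, 'wz': 0.0} rows 4
{'dx': -0.1033, 'dy': -0.0, 'dz': 0.01, 'wx': 0.0, 'wy': 0.0, 'wz': 0.0} rows 1
{'dx': -0.0833, 'dy': -0.0, 'dz': -0.0867, 'wx': 0.0, 'wy': 0.0, 'wz': 0.0} rows 1
{'dx': -0.0767, 'dy': -0.0, 'dz': -0.06, 'wx': 0.0, 'wy': 0.0, 'wz': 0.0} rows 1
{'dx': -0.09, 'dy': -0.0, 'dz': -0.0367, 'wx': 0.0, 'wy': 0.0, 'wz': 0.0} rows 1
{'dx': -0.0933, 'dy': -0.0, 'dz': -0.0133, 'wx': 0.0, 'wy': 0.0, 'wz': 0.0} rows 1
[492.  35. 330.]
[492.  35. 100.]
[488.   5.  97.]
[484. -20. 123.]
[481. -43. 141.]
[477. -70. 152.]
[473. -97. 156.]
```

Emit:
play_rows(steps=[{"dx":-0.503,"dy":0.177,"dz":0,"wx":0,"wy":0,"wz":-0.0035},{"dx":-0.503,"dy":0.177,"dz":0,"wx":0,"wy":0,"wz":-0.0035},{"dx":-0.503,"dy":0.177,"dz":0,"wx":0,"wy":0,"wz":-0.0035},{"dx":-0.503,"dy":0.177,"dz":0,"wx":0,"wy":0,"wz":-0.0035}])

```text
t: 28.48
position: [492.6, 33.1, 324.6]
tcp_rot: [0.0, 0.757, 0.653, -0.0]
force: [0.2, 0.9, -0.2]
width: 16.0
finger_force: 29.7
```

Emit:
play_rows(steps=[{"dx":0,"dy":0,"dz":0.2,"wx":0,"wy":0,"wz":0},{"dx":0,"dy":0,"dz":0.4,"wx":0,"wy":0,"wz":0},{"dx":0,"dy":0,"dz":0.6,"wx":0,"wy":0,"wz":0},{"dx":0,"dy":0,"dz":0.745,"wx":0,"wy":0,"wz":0},{"dx":0,"dy":0,"dz":0.745,"wx":0,"wy":0,"wz":0}])

```text
t: 29.1
position: [488.9, 36.6, 98.6]
tcp_rot: [-0.003, 0.755, 0.655, -0.003]
force: [-0.6, 0.2, -0.8]
width: 16.4
finger_force: 29.7
```

```bash
python3 - <<'E'
from h import *
p=env.capture("side");p2=env.capture("scene");o=env.observe();print(np.round(o["position"],1),np.round(o["force"],1))
L=env.regions_of(p,"knife0"); c=proj(p,[o["position"]])[0]; print(c)
for d in L: print(np.round(d["xy"]),d["mask"].sum(),colour(p,d))
c=c.astype(int)-[90,70]
cv2.imwrite("pics/c4.png",cv2.resize(p["frame"][c[1]:c[1]+140,c[0]:c[0]+180,::-1],None,fx=4,fy=4,interpolation=2)); print("org",c)
E
```

```text
[493.2  36.  102.5] [ 0.7  1.  -0.4]
[238.72051222 185.37181861]
[286. 237.] 296 [109  86  22]
[215. 208.] 365 [127  97  10]
[229. 203.] 323 [121  20  15]
[245. 187.] 293 [115 105  92]
[299. 166.] 1813 [111 102  98]
org [148 115]
```

View pics/c4.png

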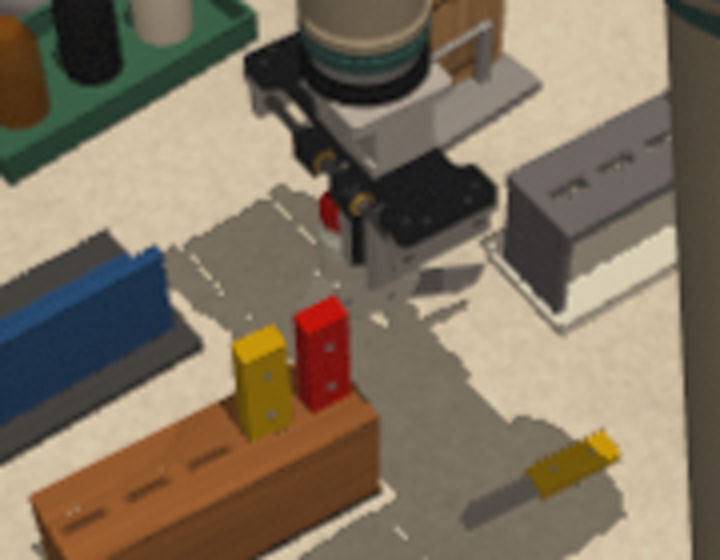

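The blade tip, at crop (480,280), faces the drainer's end wall at (540,250). I'll push against the wall and swing upward.

Emit:
play_rows(steps=[{"dx":-0.103,"dy":0,"dz":0.01,"wx":0,"wy":0,"wz":0},{"dx":-0.145,"dy":0,"dz":-0.03,"wx":0,"wy":0,"wz":0},{"dx":-0.187,"dy":0,"dz":-0.073,"wx":0,"wy":0,"wz":0},{"dx":-0.225,"dy":0,"dz":-0.105,"wx":0,"wy":0,"wz":0},{"dx":-0.263,"dy":0,"dz":-0.133,"wx":0,"wy":0,"wz":0}])

```text
t: 29.88
position: [481.3, -43.5, 142.5]
tcp_rot: [0.001, 0.756, 0.655, 0.001]
force: [1.1, 0.8, -0.7]
width: 16.1
finger_force: 30.0
```

```bash
cat > tip.py <<'E'
from h import *
import sys
p=env.capture("side");o=env.observe();print(np.round(o["position"],1),np.round(o["force"],1),o["width"])
L=env.regions_of(p,"knife0"); c=proj(p,[o["position"]])[0].astype(int); print(c,[(np.round(d["xy"]).tolist(),int(d["mask"].sum()),colour(p,d).tolist()) for d in L])
c-=[70,60]; cv2.imwrite(sys.argv[1],cv2.resize(p["frame"][c[1]:c[1]+140,c[0]:c[0]+140,::-1],None,fx=4,fy=4,interpolation=2)); print("org",c)
E
python3 tip.py pics/c5.png
```

```text
[481.6 -45.  143.2] [ 0.6  0.4 -0. ] 15.959022136648633
[264 162] [([232.0, 204.0], 345, [119, 20, 15]), ([234.0, 300.0], 728, [10, 131, 116]), ([325.0, 133.0], 121, [28, 63, 34]), ([263.0, 163.0], 323, [112, 103, 91]), ([282.0, 233.0], 305, [107, 85, 25]), ([195.0, 241.0], 3036, [102, 64, 35])]
org [194 102]
```

View pics/c5.png

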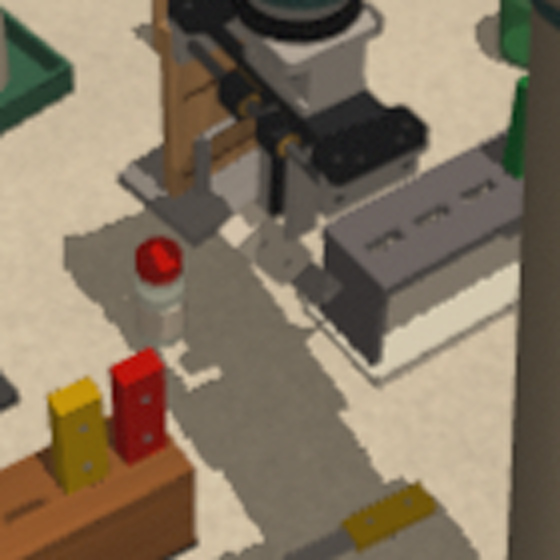

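The tip is on the wall at crop (330,295) and the knife is swinging steeper. I'll continue the arc.

Emit:
play_rows(steps=[{"dx":-0.045,"dy":0,"dz":-0.02,"wx":0,"wy":0,"wz":0},{"dx":-0.09,"dy":0,"dz":-0.037,"wx":0,"wy":0,"wz":0},{"dx":-0.13,"dy":0,"dz":-0.045,"wx":0,"wy":0,"wz":0},{"dx":-0.16,"dy":0,"dz":-0.048,"wx":0,"wy":0,"wz":0},{"dx":-0.16,"dy":0,"dz":-0.048,"wx":0,"wy":0,"wz":0}])

```text
t: 30.6
position: [473.8, -91.3, 155.4]
tcp_rot: [0.0, 0.756, 0.654, -0.0]
force: [-0.1, 0.3, -1.6]
width: 14.3
finger_force: 35.6
```

```bash
python3 - <<'E'
from h import *
p=env.capture("side");o=env.observe();print(np.round(o["position"],1),np.round(o["force"],1),o["width"])
print(np.round(onplane(p,(276.5,176),o),1))
x=gripfit(-.3,110,("side","wrist"))
E
```

```text
[473.8 -90.9 155.3] [ 0.6  0.5 -0.7] 13.833602403060015
[474.4 -86.3  60.1]
side 446 [113 104  92]
wrist 2889 [149 137 126]
theta -0.477 z0 93.9 dz 18.7 iou 0.596 tip [ 467.6 -133.    64.2] butt [478.2 -60.3 206.4]
```

```bash
python3 - <<'E'
from h import *
p=env.capture("side");w=env.capture("wrist");o=env.observe()
c=proj(p,[o["position"]])[0].astype(int)-[45,35]; print(c,o["width"])
cv2.imwrite("pics/c6.png",np.hstack([cv2.resize(p["frame"][c[1]:c[1]+85,c[0]:c[0]+85,::-1],(400,400),interpolation=2),cv2.resize(w["frame"][120:320,160:360,::-1],(400,400),interpolation=2)]))
E
```

```text
[234 116] 14.048782204431037
```

View pics/c6.png

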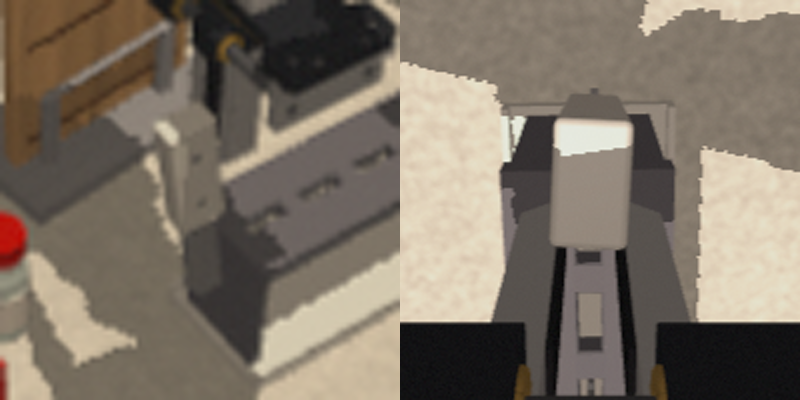

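The white knife is nearly upright again, but the pads only hold its -y edge, with the handle lying about 15 mm towards +y. I'll fit its exact pose so it can go back in the empty first drainer slot and be regripped.

```bash
sed -i 's/K.apply(b-\[0,0,v\[1\]\])+\[0,0,-11+v\[2\]\]/K.apply(b-[0,0,v[1]])+[v[2],0,-11]/; s/"dz",round/"xoff",round/' h.py
python3 - <<'E'
from h import *
x=gripfit(-.1,115,("side","wrist"));x=gripfit(-.1,115,("side",));x=gripfit(-.1,115,("wrist",))
o=env.observe();print(np.round(o["position"],1),o["width"])
E
```

```text
side 428 [114 104  92]
wrist 2865 [150 138 126]
theta -0.173 z0 121.1 xoff 18.8 iou 0.842 tip [473.7 -92.2  47.2] butt [477.6 -64.9 204.8]
side 459 [113 103  91]
theta -0.181 z0 120.9 xoff 18.0 iou 0.88 tip [473.5 -94.   47.6] butt [477.6 -65.5 205. ]
wrist 2989 [150 137 126]
theta -0.121 z0 132.5 xoff 15.8 iou 0.827 tip [474.  -90.5  35. ] butt [476.8 -71.4 193.9]
[474.1 -90.4 155.6] 14.042439417398507
```

```bash
python3 - <<'E'
from h import *
o=env.observe(); r=rot(o["tcp_rot"]); tip=np.array([473.7,-93,46.]); T=r.inv().apply(tip-np.array([474.0,-90.6,155.5]))
r2=down(1.428)*R.from_euler("y",.165)
H=np.array([468.7,-125,0])
w=[(np.array([474.,-90.6,220]),down(1.428)),(H+[0,0,110]-r2.apply(T),r2),(H+[0,0,70]-r2.apply(T),r2),(H+[0,0,25]-r2.apply(T),r2)]
plan(*w); 
for a in w: print(np.round(a[0],1))
E
```

```text
at [474.1 -90.4 155.6] a 1.428 w 14.0 F [-0.1  0.2 -1.1] t 31.35
{'dx': -0.0009, 'dy': -0.0002, 'dz': -0.2148, 'wx': -0.0, 'wy': 0.0, 'wz': 0.0} rows 2
{'dx': -0.168, 'dy': -0.0013, 'dz': 0.0053, 'wx': 0.0, 'wy': 0.0263, 'wz': -0.0} rows 1
{'dx': -0.0219, 'dy': -0.0, 'dz': 0.1315, 'wx': 0.0, 'wy': 0.0, 'wz': 0.0} rows 1
{'dx': -0.0246, 'dy': -0.0, 'dz': 0.148, 'wx': 0.0, 'wy': 0.0, 'wz': 0.0} rows 1
[474.  -90.6 220. ]
[ 466.4 -140.4  218.4]
[ 466.4 -140.4  178.4]
[ 466.4 -140.4  133.4]
```

Emit:
play_rows(steps=[{"dx":0,"dy":0,"dz":-0.03,"wx":0,"wy":0,"wz":0},{"dx":0,"dy":0,"dz":-0.08,"wx":0,"wy":0,"wz":0},{"dx":0,"dy":0,"dz":-0.13,"wx":0,"wy":0,"wz":0},{"dx":0,"dy":0,"dz":-0.18,"wx":0,"wy":0,"wz":0},{"dx":0,"dy":0,"dz":-0.215,"wx":0,"wy":0,"wz":0}])

```text
t: 31.98
position: [474.5, -90.6, 221.6]
tcp_rot: [0.001, 0.756, 0.655, 0.0]
force: [0.3, 0.2, -1.9]
width: 13.6
finger_force: 35.3
```

Emit:
play_rows(steps=[{"dx":-0.03,"dy":0,"dz":0,"wx":0,"wy":0.004,"wz":0},{"dx":-0.07,"dy":0,"dz":0,"wx":0,"wy":0.01,"wz":0},{"dx":-0.11,"dy":0,"dz":0,"wx":0,"wy":0.017,"wz":0},{"dx":-0.145,"dy":0,"dz":0.003,"wx":0,"wy":0.023,"wz":0},{"dx":-0.168,"dy":-0.001,"dz":0.005,"wx":0,"wy":0.0263,"wz":0}])

```text
t: 32.6
position: [466.5, -141.1, 218.7]
tcp_rot: [-0.054, 0.753, 0.652, 0.063]
force: [1.0, -0.1, -1.3]
width: 14.2
finger_force: 34.9
```

```bash
python3 - <<'E'
from h import *
x=gripfit(-.1,121,("side","wrist"));x=gripfit(-.1,121,("side",))
plan()
E
```

```text
side 480 [119 109  96]
wrist 2634 [148 136 125]
theta -0.222 z0 121.1 xoff 17.5 iou 0.826 tip [ 467.7 -132.8  111.2] butt [ 469.1 -123.8  270.9]
side 493 [120 110  97]
theta -0.234 z0 117.8 xoff 17.7 iou 0.853 tip [ 467.7 -132.3  114.9] butt [ 469.2 -121.4  274.5]
at [ 466.7 -139.6  218.7] a 1.4287 w 13.7 F [ 1.  -0.7 -1.5] t 32.9
```

Emit:
play_rows(steps=[{"dx":0.005,"dy":0.002,"dz":0,"wx":0,"wy":0.0088,"wz":0},{"dx":0.005,"dy":0.002,"dz":0,"wx":0,"wy":0.0088,"wz":0},{"dx":0.0,"dy":0.002,"dz":0.03,"wx":0,"wy":0.0088,"wz":0},{"dx":-0.005,"dy":0.002,"dz":0.06,"wx":0,"wy":0.0088,"wz":0},{"dx":-0.01,"dy":0.002,"dz":0.09,"wx":0,"wy":0.0088,"wz":0}])

```text
t: 33.52
position: [467.2, -138.4, 190.6]
tcp_rot: [-0.072, 0.751, 0.651, 0.083]
force: [0.4, -0.1, -1.4]
width: 13.6
finger_force: 34.7
```

```bash
python3 - <<'E'
from h import *
x=gripfit(-.2,121,("side","wrist"))
plan()
E
```

```text
side 479 [108 100  88]
wrist 2629 [147 136 124]
theta -0.236 z0 118.2 xoff 18.8 iou 0.833 tip [ 468.4 -124.1   86.8] butt [ 469.1 -121.9  246.8]
at [ 467.4 -138.7  191.2] a 1.428 w 13.8 F [ 0.  -0.1 -0.4] t 33.73
```

Emit:
play_rows(steps=[{"dx":-0.0087,"dy":0,"dz":0.039,"wx":0,"wy":0,"wz":0},{"dx":-0.0174,"dy":0,"dz":0.078,"wx":0,"wy":0,"wz":0},{"dx":-0.0261,"dy":0,"dz":0.117,"wx":0,"wy":0,"wz":0},{"dx":-0.035,"dy":0,"dz":0.156,"wx":0,"wy":0,"wz":0},{"dx":-0.0436,"dy":0,"dz":0.195,"wx":0,"wy":0,"wz":0}])

```text
t: 34.35
position: [467.4, -138.9, 130.5]
tcp_rot: [-0.072, 0.751, 0.651, 0.083]
force: [-0.2, 0.4, 0.2]
width: 0.5
finger_force: 0.4
```

```bash
python3 - <<'E'
from h import *
x=gripfit(-.2,121,("side","wrist"))
plan()
E
```

```text
side 316 [108  99  87]
wrist 2682 [147 135 124]
theta -0.385 z0 127.4 xoff 19.6 iou 0.636 tip [ 465.6 -142.2   19.3] butt [ 469.7 -116.5  177.2]
at [ 467.3 -138.7  131.2] a 1.4278 w 0.4 F [ 0.2 -0.2 -0.2] t 34.55
```

It dropped out of the pads into the hole. I'll rise, untilt and check.

Emit:
play_rows(steps=[{"dx":0.0436,"dy":0,"dz":-0.195,"wx":0,"wy":0,"wz":0},{"dx":0.087,"dy":0,"dz":-0.39,"wx":0,"wy":0,"wz":0},{"dx":0.12,"dy":0,"dz":-0.54,"wx":0,"wy":-0.02,"wz":0},{"dx":0.12,"dy":0,"dz":-0.54,"wx":0,"wy":-0.0351,"wz":0},{"dx":0.12,"dy":0,"dz":-0.54,"wx":0,"wy":-0.0351,"wz":0}], claw=0.2)

```text
t: 35.17
position: [467.7, -137.5, 298.7]
tcp_rot: [0.001, 0.755, 0.656, 0.001]
force: [-0.4, 0.9, -0.1]
width: 47.2
finger_force: 0.0
```

```bash
python3 - <<'E'
from h import *
p=env.capture("wrist");p=env.capture("wrist")
fitknives(p,[(469,-125,-.14,22),(452,-250,-.14,22)],1)
plan(((469,-125,150),down(1.428)))
E
```

```text
knife [141 129 118] [ 4.65479e+02 -1.23371e+02 -3.08000e-01] iou 0.893 d [-3.  -0.2]
knife [39 88 53] [ 4.53148e+02 -2.49672e+02 -1.17000e-01] iou 0.913 d [-0.7 -7.5]
at [ 466.9 -139.2  296.7] a 1.4277 w 55.7 F [0.8 0.4 0.2] t 35.33
{'dx': 0.0473, 'dy': 0.0009, 'dz': 0.489, 'wx': -0.0003, 'wy': -0.0002, 'wz': -0.0} rows 3
```

White stands upright in the first drainer slot. I'll regrip it and this time carry it higher.

Emit:
play_rows(steps=[{"dx":0.051,"dy":-0.01,"dz":0.15,"wx":0,"wy":0,"wz":0},{"dx":0.051,"dy":-0.01,"dz":0.33,"wx":0,"wy":0,"wz":0},{"dx":0.051,"dy":-0.01,"dz":0.489,"wx":0,"wy":0,"wz":0},{"dx":0.051,"dy":-0.01,"dz":0.489,"wx":0,"wy":0,"wz":0}])

```text
t: 35.83
position: [463.0, -123.0, 146.9]
tcp_rot: [-0.005, 0.756, 0.654, -0.002]
force: [-0.4, 0.4, 0.0]
width: 56.7
finger_force: 0.0
```

Emit:
play_rows(steps=[{"dx":0,"dy":0,"dz":0,"wx":0,"wy":0,"wz":0},{"dx":0,"dy":0,"dz":0,"wx":0,"wy":0,"wz":0},{"dx":0,"dy":0,"dz":0,"wx":0,"wy":0,"wz":0},{"dx":0,"dy":0,"dz":0,"wx":0,"wy":0,"wz":0},{"dx":0,"dy":0,"dz":0,"wx":0,"wy":0,"wz":0}], claw=-1)

```text
t: 36.45
position: [467.1, -123.7, 151.5]
tcp_rot: [0.001, 0.756, 0.655, 0.0]
force: [-0.6, 0.2, 4.2]
width: 17.6
finger_force: 29.7
```

Emit:
play_rows(steps=[{"dx":0,"dy":0,"dz":0,"wx":0,"wy":0,"wz":0},{"dx":0,"dy":0,"dz":-0.1,"wx":0,"wy":0,"wz":0},{"dx":0,"dy":0,"dz":-0.3,"wx":0,"wy":0,"wz":0},{"dx":0,"dy":0,"dz":-0.5,"wx":0,"wy":0,"wz":0},{"dx":0,"dy":0,"dz":-0.68,"wx":0,"wy":0,"wz":0}])

```text
t: 37.08
position: [466.4, -123.4, 356.4]
tcp_rot: [0.0, 0.756, 0.655, -0.0]
force: [1.7, -1.0, -1.5]
width: 17.8
finger_force: 29.9
```

```bash
python3 - <<'E'
from h import *
env.capture("side"); x=gripfit(0,140,("side","wrist"))
plan(((455,20,350),down(1.42)),((465,172,350),down(1.406)))
E
```

```text
side 573 [108 100  87]
wrist 2795 [132 121 110]
theta -0.039 z0 134.8 xoff 1.1 iou 0.741 tip [ 467.8 -128.3  233.3] butt [ 467.9 -121.8  393.2]
at [ 466.  -123.3  353.3] a 1.428 w 17.9 F [ 0.3  0.6 -1.6] t 37.33
{'dx': 0.4675, 'dy': -0.1041, 'dz': 0.0115, 'wx': -0.0004, 'wy': -0.0001, 'wz': 0.0013} rows 3
{'dx': 0.5059, 'dy': -0.0432, 'dz': -0.0, 'wx': 0.0, 'wy': -0.0, 'wz': 0.0022} rows 3
```

Gripped properly, with width 17.9 and close to vertical. Transfer.

Emit:
play_rows(steps=[{"dx":0.467,"dy":-0.104,"dz":0,"wx":0,"wy":0,"wz":0.0013},{"dx":0.467,"dy":-0.104,"dz":0,"wx":0,"wy":0,"wz":0.0013},{"dx":0.467,"dy":-0.104,"dz":0,"wx":0,"wy":0,"wz":0.0013},{"dx":0.467,"dy":-0.104,"dz":0,"wx":0,"wy":0,"wz":0.0013}])

```text
t: 37.83
position: [454.4, 20.7, 352.6]
tcp_rot: [-0.001, 0.757, 0.653, -0.002]
force: [0.2, -0.3, -1.2]
width: 17.9
finger_force: 30.0
```

Emit:
play_rows(steps=[{"dx":0.506,"dy":-0.043,"dz":0,"wx":0,"wy":0,"wz":0.0022},{"dx":0.506,"dy":-0.043,"dz":0,"wx":0,"wy":0,"wz":0.0022},{"dx":0.506,"dy":-0.043,"dz":0,"wx":0,"wy":0,"wz":0.0022},{"dx":0.506,"dy":-0.043,"dz":0,"wx":0,"wy":0,"wz":0.0022},{"dx":0.506,"dy":-0.043,"dz":0,"wx":0,"wy":0,"wz":0.0022}])

```text
t: 38.45
position: [465.8, 169.9, 353.8]
tcp_rot: [0.0, 0.763, 0.646, -0.001]
force: [0.5, -0.0, -0.1]
width: 17.6
finger_force: 30.0
```

```bash
python3 chk.py 234 465 191.6 -.165; python3 - <<'E'
from h import *
x=gripfit(0,140,("side",))
P=[env.capture("scene"),env.capture("side")]
for p in P: print([(np.round(d["xy"]).tolist(),colour(p,d).tolist()) for d in env.regions_of(p,"knife0")])
E
```

```text
block (wrist) [ 4.66225e+02  1.90725e+02 -1.74000e-01] 0.8241631590276645
slot 2 px [251.6 134.1] xy [466.6 190.4] moved [ 0.1 -1.2]
slot 3 px [251.5 102. ] xy [473.5 232. ] moved [ 0.1 -1.1]
slot 4 px [251.6  67.3] xy [480.9 274.4] moved [ 0.6 -0. ]
target [465.  191.6 228. ]
at [465.9 170.2 354.7] a 1.4039 w 17.7 F [-0.1  0.5 -0.9] t 38.65
{'dx': 0.0699, 'dy': -0.0147, 'dz': 0.4223, 'wx': 0.0, 'wy': 0.0001, 'wz': -0.0003} rows 3
side 642 [109 101  88]
theta -0.022 z0 145.3 xoff -1.1 iou 0.762 tip [465.2 166.2 220.5] butt [465.7 169.7 380.5]
[([340.0, 201.0], [26, 92, 81]), ([301.0, 196.0], [61, 44, 15]), ([293.0, 193.0], [55, 9, 8]), ([199.0, 153.0], [12, 33, 15]), ([309.0, 169.0], [72, 65, 57]), ([278.0, 184.0], [138, 105, 38])]
[([236.0, 302.0], [10, 126, 112]), ([285.0, 233.0], [161, 134, 64]), ([212.0, 210.0], [99, 76, 10]), ([200.0, 159.0], [109, 100, 88]), ([326.0, 127.0], [24, 76, 35]), ([231.0, 202.0], [95, 18, 15])]
```

Emit:
play_rows(steps=[{"dx":0.072,"dy":-0.014,"dz":0,"wx":0,"wy":0,"wz":0},{"dx":0.072,"dy":-0.014,"dz":0.15,"wx":0,"wy":0,"wz":0},{"dx":0.072,"dy":-0.014,"dz":0.3,"wx":0,"wy":0,"wz":0},{"dx":0.072,"dy":-0.014,"dz":0.42,"wx":0,"wy":0,"wz":0},{"dx":0.072,"dy":-0.014,"dz":0.42,"wx":0,"wy":0,"wz":0}])

```text
t: 39.58
position: [463.0, 193.1, 226.3]
tcp_rot: [-0.001, 0.763, 0.647, -0.003]
force: [0.4, 0.4, 0.3]
width: 17.8
finger_force: 30.0
```

Emit:
play_rows(steps=[{"dx":0,"dy":0,"dz":0.02,"wx":0,"wy":0,"wz":0},{"dx":0,"dy":0,"dz":0.035,"wx":0,"wy":0,"wz":0},{"dx":0,"dy":0,"dz":0.05,"wx":0,"wy":0,"wz":0},{"dx":0,"dy":0,"dz":0.065,"wx":0,"wy":0,"wz":0},{"dx":0,"dy":0,"dz":0.08,"wx":0,"wy":0,"wz":0}])

```text
t: 40.2
position: [465.2, 193.6, 204.5]
tcp_rot: [0.0, 0.763, 0.646, 0.0]
force: [-0.4, 0.1, -2.0]
width: 17.8
finger_force: 30.0
```

No contact. The wide part of the blade goes in next.

Emit:
play_rows(steps=[{"dx":0,"dy":0,"dz":0.03,"wx":0,"wy":0,"wz":0},{"dx":0,"dy":0,"dz":0.06,"wx":0,"wy":0,"wz":0},{"dx":0,"dy":0,"dz":0.09,"wx":0,"wy":0,"wz":0},{"dx":0,"dy":0,"dz":0.12,"wx":0,"wy":0,"wz":0},{"dx":0,"dy":0,"dz":0.15,"wx":0,"wy":0,"wz":0}])

```text
t: 40.83
position: [465.1, 193.6, 159.0]
tcp_rot: [0.0, 0.763, 0.646, -0.0]
force: [0.3, -0.5, -0.9]
width: 17.8
finger_force: 30.0
```

Emit:
play_rows(steps=[{"dx":0,"dy":0,"dz":0.02,"wx":0,"wy":0,"wz":0},{"dx":0,"dy":0,"dz":0.04,"wx":0,"wy":0,"wz":0},{"dx":0,"dy":0,"dz":0.045,"wx":0,"wy":0,"wz":0}])

```text
t: 41.2
position: [465.0, 193.5, 145.8]
tcp_rot: [-0.0, 0.763, 0.646, -0.0]
force: [0.7, 0.1, -0.5]
width: 17.8
finger_force: 30.0
```

Emit:
play_rows(steps=[{"dx":0,"dy":0,"dz":0,"wx":0,"wy":0,"wz":0},{"dx":0,"dy":0,"dz":0,"wx":0,"wy":0,"wz":0},{"dx":0,"dy":0,"dz":0,"wx":0,"wy":0,"wz":0},{"dx":0,"dy":0,"dz":0,"wx":0,"wy":0,"wz":0},{"dx":0,"dy":0,"dz":0,"wx":0,"wy":0,"wz":0}], claw=0.2)

```text
t: 41.82
position: [465.2, 193.5, 146.3]
tcp_rot: [0.0, 0.763, 0.646, 0.0]
force: [-0.3, -0.2, 1.0]
width: 56.2
finger_force: 0.0
```

Emit:
play_rows(steps=[{"dx":0,"dy":0,"dz":-0.1,"wx":0,"wy":0,"wz":0},{"dx":0,"dy":0,"dz":-0.3,"wx":0,"wy":0,"wz":0},{"dx":0,"dy":0,"dz":-0.5,"wx":0,"wy":0,"wz":0},{"dx":0,"dy":0,"dz":-0.5,"wx":0,"wy":0,"wz":0},{"dx":0,"dy":0,"dz":-0.5,"wx":0,"wy":0,"wz":0}])

```text
t: 42.45
position: [464.6, 193.4, 295.5]
tcp_rot: [-0.0, 0.763, 0.647, -0.0]
force: [-1.2, -0.2, -0.5]
width: 56.2
finger_force: 0.0
```

```bash
python3 - <<'E'
from h import *
p=env.capture("wrist")
fitknives(p,[(465,192,-.165,15),(459,150,-.165,15)],1)
r=down(1.428)
plan(((460,0,300),down(1.42)),((452,-240,300),r))
E
```

```text
knife [150 137 125] [ 4.66796e+02  1.92094e+02 -1.42000e-01] iou 0.891 d [ 3.4 -2.1]
knife [123  19  17] [ 4.51660e+02  1.09627e+02 -1.42000e-01] iou 0.645 d [ 0.1 40.4]
at [464.  193.3 294.3] a 1.406 w 56.2 F [-1.2 -0.5  0.4] t 42.55
{'dx': -0.6377, 'dy': 0.0923, 'dz': -0.0183, 'wx': -0.0005, 'wy': 0.0003, 'wz': -0.0022} rows 4
{'dx': -0.7949, 'dy': 0.0938, 'dz': 0.0, 'wx': 0.0, 'wy': 0.0, 'wz': -0.0013} rows 4
```

White is home. Now green.

Emit:
play_rows(steps=[{"dx":-0.638,"dy":0.092,"dz":-0.02,"wx":0,"wy":0,"wz":-0.0022},{"dx":-0.638,"dy":0.092,"dz":-0.02,"wx":0,"wy":0,"wz":-0.0022},{"dx":-0.638,"dy":0.092,"dz":-0.02,"wx":0,"wy":0,"wz":-0.0022},{"dx":-0.638,"dy":0.092,"dz":-0.02,"wx":0,"wy":0,"wz":-0.0022}])

```text
t: 43.05
position: [460.0, -3.2, 300.5]
tcp_rot: [-0.001, 0.76, 0.649, -0.002]
force: [0.9, 1.4, 0.7]
width: 56.1
finger_force: 0.0
```

Emit:
play_rows(steps=[{"dx":-0.795,"dy":0.094,"dz":0,"wx":0,"wy":0,"wz":-0.0013},{"dx":-0.795,"dy":0.094,"dz":0,"wx":0,"wy":0,"wz":-0.0013},{"dx":-0.795,"dy":0.094,"dz":0,"wx":0,"wy":0,"wz":-0.0013},{"dx":-0.795,"dy":0.094,"dz":0,"wx":0,"wy":0,"wz":-0.0013},{"dx":-0.795,"dy":0.094,"dz":0,"wx":0,"wy":0,"wz":-0.0013}])

```text
t: 43.68
position: [452.8, -241.7, 300.0]
tcp_rot: [-0.002, 0.757, 0.653, -0.0]
force: [-0.6, 1.2, -0.4]
width: 56.7
finger_force: 0.0
```

```bash
python3 - <<'E'
from h import *
p=env.capture("wrist");p=env.capture("wrist")
x=fitknives(p,[(452.5,-249.7,-.14,22)],1)[0]
for d in env.regions_of(p,"mill"): print("mill",d["confidence"],d["xy"],np.round(ray(p,d["xy"],75)),d["mask"].sum())
plan(((x[0]-1.2,x[1],150),down(1.428)))
E
```

```text
knife [22 71 33] [ 4.52816e+02 -2.50592e+02 -1.20000e-01] iou 0.929 d [ 2.8 -3.6]
mill 0.96 [266.7, 287.5] [ 444. -430.   75.] 1875
mill 0.4 [369.2, 260.9] [ 589. -408.   75.] 1625
at [ 453.1 -237.8  301.8] a 1.43 w 56.5 F [ 0.3  0.4 -0.4] t 43.88
{'dx': -0.0437, 'dy': 0.0016, 'dz': 0.5058, 'wx': -0.0001, 'wy': -0.0002, 'wz': 0.0003} rows 3
```

Emit:
play_rows(steps=[{"dx":-0.043,"dy":0.001,"dz":0.15,"wx":0,"wy":0,"wz":0},{"dx":-0.043,"dy":0.001,"dz":0.35,"wx":0,"wy":0,"wz":0},{"dx":-0.043,"dy":0.001,"dz":0.505,"wx":0,"wy":0,"wz":0},{"dx":-0.043,"dy":0.001,"dz":0.505,"wx":0,"wy":0,"wz":0}])

```text
t: 44.38
position: [449.3, -249.0, 148.0]
tcp_rot: [-0.004, 0.755, 0.656, -0.001]
force: [-0.0, -0.1, 0.6]
width: 56.4
finger_force: 0.0
```

Emit:
play_rows(steps=[{"dx":0,"dy":0,"dz":0,"wx":0,"wy":0,"wz":0},{"dx":0,"dy":0,"dz":0,"wx":0,"wy":0,"wz":0},{"dx":0,"dy":0,"dz":0,"wx":0,"wy":0,"wz":0},{"dx":0,"dy":0,"dz":0,"wx":0,"wy":0,"wz":0},{"dx":0,"dy":0,"dz":0,"wx":0,"wy":0,"wz":0}], claw=-1)

```text
t: 45.0
position: [451.7, -252.9, 151.5]
tcp_rot: [0.001, 0.756, 0.655, 0.0]
force: [-0.4, 1.0, 3.5]
width: 17.3
finger_force: 29.9
```

Emit:
play_rows(steps=[{"dx":0,"dy":0,"dz":0,"wx":0,"wy":0,"wz":0},{"dx":0,"dy":0,"dz":-0.1,"wx":0,"wy":0,"wz":0},{"dx":0,"dy":0,"dz":-0.3,"wx":0,"wy":0,"wz":0},{"dx":0,"dy":0,"dz":-0.5,"wx":0,"wy":0,"wz":0},{"dx":0,"dy":0,"dz":-0.68,"wx":0,"wy":0,"wz":0}])

```text
t: 45.62
position: [451.3, -252.5, 356.3]
tcp_rot: [0.0, 0.756, 0.655, 0.0]
force: [0.1, -0.6, -1.4]
width: 17.7
finger_force: 30.0
```

Emit:
play_rows(steps=[{"dx":0.769,"dy":-0.08,"dz":0,"wx":0,"wy":0,"wz":0},{"dx":0.769,"dy":-0.08,"dz":0,"wx":0,"wy":0,"wz":0},{"dx":0.769,"dy":-0.08,"dz":0,"wx":0,"wy":0,"wz":0},{"dx":0.769,"dy":-0.08,"dz":0,"wx":0,"wy":0,"wz":0}])

```text
t: 46.12
position: [459.9, -18.4, 354.3]
tcp_rot: [-0.0, 0.755, 0.655, -0.0]
force: [0.3, -0.3, -0.8]
width: 17.7
finger_force: 30.0
```

Emit:
play_rows(steps=[{"dx":0.769,"dy":-0.08,"dz":0,"wx":0,"wy":0,"wz":0.0035},{"dx":0.769,"dy":-0.08,"dz":0,"wx":0,"wy":0,"wz":0.0035},{"dx":0.769,"dy":-0.08,"dz":0,"wx":0,"wy":0,"wz":0.0035},{"dx":0.769,"dy":-0.08,"dz":0,"wx":0,"wy":0,"wz":0.0035},{"dx":0.769,"dy":-0.08,"dz":0,"wx":0,"wy":0,"wz":0.0035}])

```text
t: 46.75
position: [469.1, 213.8, 353.4]
tcp_rot: [-0.001, 0.761, 0.648, -0.001]
force: [0.7, -0.1, -2.0]
width: 17.8
finger_force: 30.0
```

```bash
python3 chk.py 34 465 191.6 -.165; python3 - <<'E'
from h import *
x=gripfit(0,140,("side",))
E
```

```text
block (wrist) [ 4.66936e+02  1.92401e+02 -1.68000e-01] 0.6564810621111627
slot 3 px [254.7 134.6] xy [473.7 231.2] moved [ 0.3 -1.8]
slot 4 px [255.  102.1] xy [480.9 273.2] moved [ 0.6 -1.3]
target [471.9 233.  228. ]
at [469.5 209.9 354.4] a 1.4048 w 17.2 F [ 0.2 -0.3 -1.9] t 46.95
{'dx': 0.0778, 'dy': -0.0048, 'dz': 0.4213, 'wx': -0.0001, 'wy': 0.0002, 'wz': -0.0002} rows 3
side 638 [24 63 33]
theta -0.044 z0 150.0 xoff 3.4 iou 0.751 tip [469.1 206.5 215.7] butt [470.3 213.6 375.6]
```

Emit:
play_rows(steps=[{"dx":0.076,"dy":-0.004,"dz":0,"wx":0,"wy":0,"wz":0},{"dx":0.076,"dy":-0.004,"dz":0.15,"wx":0,"wy":0,"wz":0},{"dx":0.076,"dy":-0.004,"dz":0.3,"wx":0,"wy":0,"wz":0},{"dx":0.076,"dy":-0.004,"dz":0.42,"wx":0,"wy":0,"wz":0},{"dx":0.076,"dy":-0.004,"dz":0.42,"wx":0,"wy":0,"wz":0}])

```text
t: 47.68
position: [470.3, 231.9, 226.4]
tcp_rot: [-0.001, 0.763, 0.646, -0.003]
force: [0.6, 0.0, -1.2]
width: 17.7
finger_force: 30.0
```

Emit:
play_rows(steps=[{"dx":0,"dy":0,"dz":0.02,"wx":0,"wy":0,"wz":0},{"dx":0,"dy":0,"dz":0.035,"wx":0,"wy":0,"wz":0},{"dx":0,"dy":0,"dz":0.05,"wx":0,"wy":0,"wz":0},{"dx":0,"dy":0,"dz":0.065,"wx":0,"wy":0,"wz":0},{"dx":0,"dy":0,"dz":0.08,"wx":0,"wy":0,"wz":0}])

```text
t: 48.3
position: [476.8, 235.6, 211.5]
tcp_rot: [0.003, 0.763, 0.646, 0.007]
force: [0.8, -0.0, -2.0]
width: 17.5
finger_force: 29.9
```

```bash
python3 - <<'E'
from h import *
for i in range(4):
    p=env.capture("wrist" if i<3 else "side"); o=env.observe(); print(np.round(o["position"],1),np.round(o["force"],1),np.round(rot(o["tcp_rot"]).as_rotvec(),3),np.round(o["q"],4),round(o["width"],1))
p=env.capture("wrist"); slots(p,466.5,191.6,-.165,[4])
d=env.regions_of(p,"block"); x,q=fit([(p,d[0]["mask"].astype(float))],BLOCK,(466,192),[-.165]);print(x,q)
P=[env.capture("scene"),env.capture("side")]
pm=[(p,min(env.regions_of(p,"block"),key=lambda d:np.hypot(*(np.asarray(d["xy"])-proj(p,[[465,192,40]])[0])))["mask"].astype(float)) for p in P]
print(fit(pm,BLOCK,(463,192),[-.17]))
E
```

```text
[474.4 234.6 208.3] [-0.1 -0.  -1.8] [2.394 2.029 0.012] [3.2760e-01 1.8940e-01 1.5669e+00 1.0000e-04 1.3772e+00 4.9220e-01] 17.7
[473.5 234.2 206.7] [ 0.3  0.1 -1.5] [2.395 2.03  0.007] [0.3275 0.1907 1.569  0.     1.3769 0.4922] 17.3
[473.3 234.1 205.9] [ 1.  -0.  -0.2] [2.396 2.03  0.005] [0.3274 0.1916 1.57   0.     1.3763 0.4922] 17.7
[473.2 234.  205.4] [ 1.7  2.  -0.5] [2.396 2.03  0.004] [0.3274 0.1922 1.5705 0.     1.376  0.4922] 18.0
[ 4.67019001e+02  1.91768165e+02 -1.62384666e-01] 0.5230031550393782
(array([ 4.63279194e+02,  1.92125388e+02, -1.66445216e-01]), np.float64(0.7900260373399073))
```

It was settling only; the block is unmoved. Continue.

Emit:
play_rows(steps=[{"dx":-0.003,"dy":-0.001,"dz":0.02,"wx":0,"wy":0,"wz":0},{"dx":-0.003,"dy":-0.001,"dz":0.05,"wx":0,"wy":0,"wz":0},{"dx":-0.003,"dy":-0.001,"dz":0.08,"wx":0,"wy":0,"wz":0},{"dx":-0.003,"dy":-0.001,"dz":0.11,"wx":0,"wy":0,"wz":0},{"dx":-0.003,"dy":-0.001,"dz":0.14,"wx":0,"wy":0,"wz":0}])

```text
t: 49.42
position: [471.7, 232.8, 162.0]
tcp_rot: [-0.0, 0.763, 0.646, -0.0]
force: [2.3, 1.1, -0.5]
width: 17.7
finger_force: 30.0
```

Emit:
play_rows(steps=[{"dx":0,"dy":0,"dz":0.02,"wx":0,"wy":0,"wz":0},{"dx":0,"dy":0,"dz":0.04,"wx":0,"wy":0,"wz":0},{"dx":0,"dy":0,"dz":0.055,"wx":0,"wy":0,"wz":0},{"dx":0,"dy":0,"dz":0.055,"wx":0,"wy":0,"wz":0}])

```text
t: 49.92
position: [471.3, 232.6, 145.6]
tcp_rot: [-0.0, 0.763, 0.647, -0.001]
force: [0.9, 1.3, -2.5]
width: 17.8
finger_force: 30.0
```

Emit:
play_rows(steps=[{"dx":0,"dy":0,"dz":0,"wx":0,"wy":0,"wz":0},{"dx":0,"dy":0,"dz":0,"wx":0,"wy":0,"wz":0},{"dx":0,"dy":0,"dz":0,"wx":0,"wy":0,"wz":0},{"dx":0,"dy":0,"dz":0,"wx":0,"wy":0,"wz":0},{"dx":0,"dy":0,"dz":0,"wx":0,"wy":0,"wz":0}], claw=0.2)

```text
t: 50.55
position: [471.6, 232.7, 146.2]
tcp_rot: [0.0, 0.763, 0.647, -0.0]
force: [-0.2, 0.1, 0.1]
width: 56.3
finger_force: 0.0
```

Emit:
play_rows(steps=[{"dx":0,"dy":0,"dz":-0.1,"wx":0,"wy":0,"wz":0},{"dx":0,"dy":0,"dz":-0.3,"wx":0,"wy":0,"wz":0},{"dx":0,"dy":0,"dz":-0.55,"wx":0,"wy":0,"wz":0},{"dx":0,"dy":0,"dz":-0.55,"wx":0,"wy":0,"wz":0},{"dx":0,"dy":0,"dz":-0.55,"wx":0,"wy":0,"wz":0}])

```text
t: 51.18
position: [471.9, 232.8, 311.6]
tcp_rot: [0.0, 0.763, 0.647, 0.001]
force: [-0.4, 0.5, -0.5]
width: 56.0
finger_force: 0.0
```

```bash
python3 - <<'E'
from h import *
p=env.capture("wrist")
for z in(15,25): fitknives(p,[(472,233,-.165,z),(465,192,-.165,z-10 if z>20 else z)],1)
plan(((560,30,330),down(1.5)),((655,-130,330),down(1.55)))
E
```

```text
knife [25 78 36] [ 4.72663e+02  2.33600e+02 -1.70000e-01] iou 0.926 d [ 2.8 -2.3]
knife [231 229 215] [ 4.66991e+02  1.93848e+02 -1.70000e-01] iou 0.937 d [ 1.  -0.3]
knife [25 78 36] [ 4.73330e+02  2.36406e+02 -1.82000e-01] iou 0.878 d [ 2.8 -4.4]
knife [231 229 215] [ 4.66985e+02  1.93842e+02 -1.71000e-01] iou 0.937 d [ 1.  -0.3]
at [470.6 232.4 309. ] a 1.4059 w 56.1 F [0.7 0.4 0.2] t 51.33
{'dx': -0.6167, 'dy': 0.4043, 'dz': -0.0703, 'wx': -0.0006, 'wy': 0.0003, 'wz': -0.015} rows 4
{'dx': -0.5096, 'dy': 0.3536, 'dz': 0.0, 'wx': 0.0, 'wy': 0.0, 'wz': -0.008} rows 3
```

All four knives are home. On to the board: move there and measure.

Emit:
play_rows(steps=[{"dx":-0.617,"dy":0.404,"dz":-0.1,"wx":0,"wy":0,"wz":-0.015},{"dx":-0.617,"dy":0.404,"dz":-0.1,"wx":0,"wy":0,"wz":-0.015},{"dx":-0.617,"dy":0.404,"dz":-0.1,"wx":0,"wy":0,"wz":-0.015},{"dx":-0.617,"dy":0.404,"dz":-0.1,"wx":0,"wy":0,"wz":-0.015}])

```text
t: 51.82
position: [561.2, 27.5, 339.2]
tcp_rot: [-0.001, 0.732, 0.681, -0.001]
force: [-0.7, -0.4, -0.1]
width: 56.4
finger_force: 0.0
```

Emit:
play_rows(steps=[{"dx":-0.51,"dy":0.353,"dz":0,"wx":0,"wy":0,"wz":-0.008},{"dx":-0.51,"dy":0.353,"dz":0,"wx":0,"wy":0,"wz":-0.008},{"dx":-0.51,"dy":0.353,"dz":0,"wx":0,"wy":0,"wz":-0.008},{"dx":-0.51,"dy":0.353,"dz":0,"wx":0,"wy":0,"wz":-0.008}])

```text
t: 52.32
position: [656.6, -133.9, 336.1]
tcp_rot: [-0.003, 0.716, 0.698, -0.002]
force: [-0.3, 0.6, 0.2]
width: 56.3
finger_force: 0.0
```

```bash
python3 - <<'E'
from h import *
p=env.capture("wrist");p=env.capture("wrist");plan()
cv2.imwrite("pics/w9.png",p["frame"][:,:,::-1])
L=env.regions_of(p,"board"); c=proj(p,[[657,-170,180]])[0]; print(c,[(d["xy"],d["mask"].sum()) for d in L])
d=min(L,key=lambda d:np.hypot(*(np.asarray(d["xy"])-c)))
print(fit([(p,d["mask"].astype(float))],BOARD,(657,-170),[-.1,.1]))
for s in(140,150,160):
  for h in(160,170,180): print(s,h,round(fit([(p,d["mask"].astype(float))],[box(-7,7,-s/2,s/2,12,12+h)],(657,-170),[0])[1],3),end="; ")
E
```

```text
at [ 655.2 -129.9  338.7] a 1.5495 w 56.1 F [-0.4 -0.1  0.2] t 52.42
[256.12338062 200.81422162] [([347.9, 217.2], np.int64(1855)), ([12.6, 247.6], np.int64(584))]
(array([ 6.57e+02, -1.70e+02, -1.00e-01]), np.float64(0.0))
140 160 0.0; 140 170 0.0; 140 180 0.0; 150 160 0.0; 150 170 0.0; 150 180 0.0; 160 160 0.0; 160 170 0.0; 160 180 0.0;
```

View pics/w9.png

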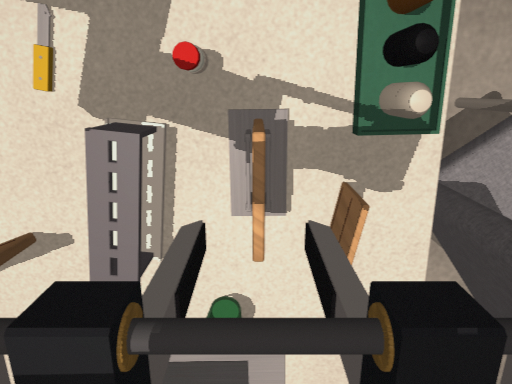

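The wrist view shows the rack board from above, from (258,120) to (258,262), between the rack posts. The smaller decoy is at (348,217). The network missed the rack board here, so I'll segment it by colour.

```bash
python3 - <<'E'
from h import *
p=env.capture("wrist")
f=p["frame"].astype(float); hsv=cv2.cvtColor(p["frame"],cv2.COLOR_RGB2HSV)
m=((hsv[...,1]>95)&(hsv[...,0]<22)); m[:105]=0;m[280:]=0;m[:,:238]=0;m[:,285:]=0
n,l,s,_=cv2.connectedComponentsWithStats(m.astype(np.uint8)); k=1+s[1:,4].argmax(); m=(l==k).astype(float); print(s[k])
b=[(fit([(p,m)],[box(-7,7,-w/2,w/2,12,12+h)],(656,-170),[0]),w,h) for w,h in((150,170),(130,170),(170,170),(150,150),(150,190))]
for x in b: print(x)
x=b[0][0][0]; 
P=[env.capture("side"),env.capture("scene")]
for q in P:
    L=env.regions_of(q,"board"); c=proj(q,[[657,-170,100]])[0]; d=min(L,key=lambda d:np.hypot(*(np.asarray(d["xy"])-c))); print(c,d["xy"],d["mask"].sum())
    for w,h in((150,170),(130,150),(170,190)): print(w,h,fit([(q,d["mask"].astype(float)),(p,m)],[box(-7,7,-w/2,w/2,12,12+h)],(656,-170),[0]))
plan(((657,-170,200),down(1.571+x[2])))
E
```

```text
[ 252  120   14  143 1661]
((array([ 6.59097201e+02, -1.68080613e+02, -2.27655360e-02]), np.float64(0.8789465587919808)), 150, 170)
((array([ 6.59229450e+02, -1.66722864e+02, -2.51920293e-02]), np.float64(0.837041531387901)), 130, 170)
((array([ 6.59214702e+02, -1.62333574e+02, -2.25146624e-02]), np.float64(0.794292596044009)), 170, 170)
((array([ 6.59369924e+02, -1.76510340e+02, -2.45290679e-02]), np.float64(0.9072977952233181)), 150, 150)
((array([ 6.59274292e+02, -1.60129774e+02, -2.47146967e-02]), np.float64(0.7910143882607633)), 150, 190)
[254.49797002 117.87790591] [254.0, 114.7] 1745
150 170 (array([ 6.59030366e+02, -1.70543228e+02, -2.24731274e-02]), np.float64(0.8759188922640759))
130 150 (array([ 6.59762260e+02, -1.68041663e+02, -2.42043484e-02]), np.float64(0.800284141443779))
170 190 (array([ 6.59124547e+02, -1.79365554e+02, -1.39504677e-02]), np.float64(0.7121338045465394))
[185.4787293 209.4866876] [187.3, 207.9] 1095
150 170 (array([ 6.59011704e+02, -1.66839141e+02, -2.77064702e-02]), np.float64(0.8610071028863104))
130 150 (array([ 6.59520634e+02, -1.66297529e+02, -1.50670985e-02]), np.float64(0.7650618327310874))
170 190 (array([ 6.58268343e+02, -1.76330693e+02, -3.43534186e-02]), np.float64(0.705355301742848))
at [ 655.3 -128.4  342.1] a 1.5522 w 56.4 F [ 0.5 -0.1  0.8] t 52.73
{'dx': -0.1385, 'dy': 0.0079, 'dz': 0.4736, 'wx': 0.0001, 'wy': 0.0, 'wz': 0.0006} rows 3
```

Size check: 150 x 170 fits best, so this is the board meant. It's at about (657.6,-169), yaw -0.023. Grip and lift.

Emit:
play_rows(steps=[{"dx":-0.136,"dy":0.01,"dz":0,"wx":0,"wy":0,"wz":0.0006},{"dx":-0.136,"dy":0.01,"dz":0.2,"wx":0,"wy":0,"wz":0.0006},{"dx":-0.136,"dy":0.01,"dz":0.35,"wx":0,"wy":0,"wz":0.0006},{"dx":-0.136,"dy":0.01,"dz":0.4,"wx":0,"wy":0,"wz":0.0006},{"dx":-0.136,"dy":0.01,"dz":0.4,"wx":0,"wy":0,"wz":0.0006}])

```text
t: 53.35
position: [657.9, -170.1, 221.5]
tcp_rot: [-0.0, 0.715, 0.699, -0.0]
force: [0.9, 0.4, 0.2]
width: 56.4
finger_force: 0.0
```

```bash
python3 - <<'E'
from h import *
p=env.capture("wrist");p=env.capture("wrist")
hsv=cv2.cvtColor(p["frame"],cv2.COLOR_RGB2HSV)
m=((hsv[...,1]>95)&(hsv[...,0]<22)); m[:,:225]=0;m[:,290:]=0;m[300:]=0
for v in(150,180,210,240,260,280): u=np.where(m[v])[0]; print(v,u.min() if len(u) else None,u.max() if len(u) else None)
plan(((657.6,-169,142),down(1.548)))
print(np.round(proj(p,box(-7,7,-75,75,182,182)@R.from_euler("z",-.023).as_matrix().T+[657.6,-169,0])))
E
```

```text
150 244 262
180 244 262
210 245 261
240 245 261
260 245 261
280 245 261
at [ 659.2 -170.7  223.7] a 1.5473 w 56.4 F [ 0.2 -0.6  0.3] t 53.45
{'dx': 0.006, 'dy': -0.0066, 'dz': 0.2724, 'wx': 0.0006, 'wy': 0.0002, 'wz': -0.0001} rows 2
[[242. 288.]
 [242. 288.]
 [240.  93.]
 [240.  93.]
 [260. 288.]
 [260. 288.]
 [261.  93.]
 [261.  93.]]
```

Emit:
play_rows(steps=[{"dx":0.003,"dy":-0.003,"dz":0.12,"wx":0,"wy":0,"wz":0},{"dx":0.003,"dy":-0.003,"dz":0.22,"wx":0,"wy":0,"wz":0},{"dx":0.003,"dy":-0.003,"dz":0.27,"wx":0,"wy":0,"wz":0},{"dx":0.003,"dy":-0.003,"dz":0.27,"wx":0,"wy":0,"wz":0}])

```text
t: 53.95
position: [657.4, -169.8, 140.7]
tcp_rot: [0.0, 0.716, 0.699, 0.0]
force: [-1.0, -0.3, -0.3]
width: 56.4
finger_force: 0.0
```

Emit:
play_rows(steps=[{"dx":0,"dy":0,"dz":0,"wx":0,"wy":0,"wz":0},{"dx":0,"dy":0,"dz":0,"wx":0,"wy":0,"wz":0},{"dx":0,"dy":0,"dz":0,"wx":0,"wy":0,"wz":0},{"dx":0,"dy":0,"dz":0,"wx":0,"wy":0,"wz":0},{"dx":0,"dy":0,"dz":0,"wx":0,"wy":0,"wz":0}], claw=-1)

```text
t: 54.58
position: [657.2, -169.8, 140.5]
tcp_rot: [0.0, 0.716, 0.699, 0.0]
force: [0.1, 0.6, 0.8]
width: 13.7
finger_force: 30.0
```

Emit:
play_rows(steps=[{"dx":0,"dy":0,"dz":0,"wx":0,"wy":0,"wz":0},{"dx":0,"dy":0,"dz":0,"wx":0,"wy":0,"wz":0},{"dx":0,"dy":0,"dz":-0.1,"wx":0,"wy":0,"wz":0},{"dx":0,"dy":0,"dz":-0.25,"wx":0,"wy":0,"wz":0},{"dx":0,"dy":0,"dz":-0.4,"wx":0,"wy":0,"wz":0}])

```text
t: 55.2
position: [656.4, -169.5, 260.2]
tcp_rot: [-0.001, 0.716, 0.699, -0.001]
force: [1.2, -0.8, -2.3]
width: 14.1
finger_force: 30.0
```

Emit:
play_rows(steps=[{"dx":0,"dy":0,"dz":-0.15,"wx":0,"wy":0,"wz":0},{"dx":0,"dy":0,"dz":-0.15,"wx":0,"wy":0,"wz":0}])

```text
t: 55.45
position: [658.5, -170.2, 308.8]
tcp_rot: [0.003, 0.716, 0.699, 0.001]
force: [0.5, -0.7, -2.6]
width: 13.5
finger_force: 30.0
```

```bash
cat > rest.py <<'E'
from h import *
P=[env.capture("scene"),env.capture("side")]; M=[]
for p in P:
    L=env.regions_of(p,"rest"); c=proj(p,[[659,190,30]])[0]
    print([(round(d["confidence"],2),np.round(d["xy"]).tolist(),int(d["mask"].sum())) for d in L])
    M.append((p,min(L,key=lambda d:np.hypot(*(np.asarray(d["xy"])-c)))["mask"].astype(float)))
print(fit(M,REST,(659,190),[-.1]), fit(M[:1],REST,(659,190),[-.1]), fit(M[1:],REST,(659,190),[-.1]))
E
python3 rest.py; python3 - <<'E'
from h import *
plan(((650,0,310),down(1.5)),((648,189,310),down(1.465)))
E
```

```text
[(0.59, [282.0, 270.0], 2465), (0.53, [312.0, 229.0], 1531), (0.42, [137.0, 177.0], 409)]
[(0.57, [158.0, 201.0], 2658)]
(array([ 6.57129940e+02,  1.88986245e+02, -9.13496952e-02]), np.float64(0.9455315158994864)) (array([ 6.58591468e+02,  1.88665595e+02, -9.84092550e-02]), np.float64(0.949928550054656)) (array([ 6.55966734e+02,  1.89888658e+02, -8.00316678e-02]), np.float64(0.9509391347717907))
at [ 655.9 -169.3  302.3] a 1.5467 w 14.1 F [ 1.1  1.1 -3.6] t 55.65
{'dx': 0.5638, 'dy': -0.0334, 'dz': -0.0247, 'wx': -0.0008, 'wy': -0.0002, 'wz': 0.0074} rows 3
{'dx': 0.628, 'dy': -0.0512, 'dz': -0.0, 'wx': 0.0, 'wy': -0.0, 'wz': 0.0056} rows 4
```

Emit:
play_rows(steps=[{"dx":0.564,"dy":-0.033,"dz":-0.025,"wx":0,"wy":0,"wz":0.0074},{"dx":0.564,"dy":-0.033,"dz":-0.025,"wx":0,"wy":0,"wz":0.0074},{"dx":0.564,"dy":-0.033,"dz":-0.025,"wx":0,"wy":0,"wz":0.0074},{"dx":0.564,"dy":-0.033,"dz":-0.025,"wx":0,"wy":0,"wz":0.0074}])

```text
t: 56.15
position: [650.1, 3.5, 310.9]
tcp_rot: [-0.002, 0.73, 0.684, -0.001]
force: [0.1, -0.2, -2.9]
width: 13.7
finger_force: 30.0
```

Emit:
play_rows(steps=[{"dx":0.3,"dy":-0.025,"dz":0,"wx":0,"wy":0,"wz":0.0056},{"dx":0.3,"dy":-0.025,"dz":0,"wx":0,"wy":0,"wz":0.0056},{"dx":0.3,"dy":-0.025,"dz":0,"wx":0,"wy":0,"wz":0.0056},{"dx":0.3,"dy":-0.025,"dz":0,"wx":0,"wy":0,"wz":0.0056}])

```text
t: 56.65
position: [649.9, 88.4, 311.5]
tcp_rot: [-0.0, 0.744, 0.668, -0.001]
force: [1.1, -0.9, -3.0]
width: 13.8
finger_force: 30.0
```

```bash
python3 - <<'E'
from h import *
p=env.capture("wrist");p=env.capture("wrist");o=env.observe();plan()
L=env.regions_of(p,"rest");print([(d["confidence"],d["xy"],d["mask"].sum()) for d in L])
hsv=cv2.cvtColor(p["frame"],cv2.COLOR_RGB2HSV); m=((hsv[...,0]>100)&(hsv[...,0]<130)&(hsv[...,1]>110)).astype(np.uint8)
n,l,s,c=cv2.connectedComponentsWithStats(m)
for k in range(1,n):
    if s[k,4]>80: print(s[k])
for v in range(10,240,25):
    u=np.where(m[v])[0]
    if len(u): 
        g=np.split(u,np.where(np.diff(u)>2)[0]+1); print(v,[(int(a[0]),int(a[-1])) for a in g])
r=R.from_euler("z",-.095); q=lambda B:np.round(proj(p,r.apply(B)+[658.3,189,0])).astype(int).tolist()
print("panel top",q(box(-45,-33,-80,80,95,95))[::2]); print("lip top",q(box(17,27,-80,80,24,24))[::2])
# held board
T=box(-75,75,-7,7,128.5,128.5); print("board foot",np.round(proj(p,rot(o["tcp_rot"]).apply(T)+o["position"]))[::2].tolist())
cv2.imwrite("pics/w10.png",p["frame"][:,:,::-1])
E
```

```text
at [650.1  88.2 312.1] a 1.4631 w 13.5 F [ 0.3  0.8 -2.2] t 56.75
[(0.63, [254.3, 58.4], np.int64(11525))]
[ 212    0   20  138 1949]
[266   1   9 133 908]
10 [(212, 226), (266, 273)]
35 [(213, 227), (266, 273)]
60 [(215, 228), (266, 273)]
85 [(216, 229), (267, 273)]
110 [(217, 230), (271, 274)]
135 [(219, 228)]
panel top [[215, 139], [209, -8], [225, 139], [220, -8]]
lip top [[265, 131], [264, 6], [272, 131], [272, 6]]
board foot [[246.0, 242.0], [260.0, 242.0], [246.0, 94.0], [261.0, 94.0]]
```

View pics/w10.png

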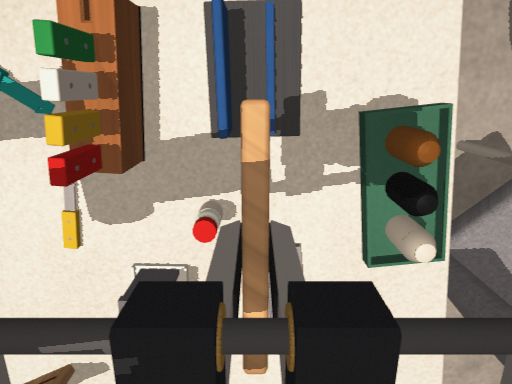

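The wrist view shows the rest with its panel (left edge 212–219) and lip (266–273), unmoved. The board is held straight, and the knives are in the block. From this I put the rest at about (659.5,189), yaw -0.09, and compute the tilted placing.

```bash
cat > lean.py <<'E'
from h import *
X,Y,yaw=659.5,189,-.09
def tp(al,xc,cl):
    al=np.radians(al); Rw=R.from_euler("z",yaw)*R.from_euler("y",-al)
    foot=R.from_euler("z",yaw).apply([xc,0,12+cl])+[X,Y,0]+Rw.apply([7,0,0])
    return foot+Rw.apply([0,0,128.5]), Rw*down(np.pi/2)
E
python3 - <<'E'
from lean import *
w=[tp(0,0,150),tp(17,-3,90),tp(17,-3,4),tp(20.5,.5,2.5),tp(20.5,.5,0)]
plan(*w)
for a in w: print(np.round(a[0],1))
E
```

```text
at [650.2  88.3 312.3] a 1.463 w 13.8 F [-0.8  0.6 -2.4] t 56.8
{'dx': 0.3375, 'dy': 0.0182, 'dz': 0.0724, 'wx': -0.0001, 'wy': 0.0001, 'wz': -0.0028} rows 2
{'dx': -0.0, 'dy': -0.1363, 'dz': 0.2119, 'wx': -0.0472, 'wy': 0.0, 'wz': -0.0} rows 2
{'dx': -0.0, 'dy': -0.0838, 'dz': 0.2741, 'wx': 0.0, 'wy': 0.0, 'wz': 0.0} rows 2
{'dx': -0.0, 'dy': -0.0165, 'dz': 0.0076, 'wx': -0.0097, 'wy': 0.0, 'wz': 0.0} rows 1
{'dx': -0.0, 'dy': -0.0029, 'dz': 0.0078, 'wx': 0.0, 'wy': 0.0, 'wz': 0.0} rows 1
[666.5 188.4 290.5]
[625.8 192.  226.9]
[625.8 192.  140.9]
[621.7 192.4 137.3]
[621.7 192.4 134.8]
```

Emit:
play_rows(steps=[{"dx":0.337,"dy":0.018,"dz":0.07,"wx":0,"wy":0,"wz":-0.0028},{"dx":0.337,"dy":0.018,"dz":0.07,"wx":0,"wy":0,"wz":-0.0028},{"dx":0.337,"dy":0.018,"dz":0.07,"wx":0,"wy":0,"wz":-0.0028},{"dx":0.337,"dy":0.018,"dz":0.07,"wx":0,"wy":0,"wz":-0.0028}])

```text
t: 57.3
position: [666.3, 188.6, 291.7]
tcp_rot: [0.0, 0.738, 0.675, -0.001]
force: [0.3, 0.5, -2.8]
width: 13.9
finger_force: 30.0
```

Emit:
play_rows(steps=[{"dx":0,"dy":-0.05,"dz":0.05,"wx":-0.02,"wy":0,"wz":0},{"dx":0,"dy":-0.1,"dz":0.12,"wx":-0.04,"wy":0,"wz":0},{"dx":0,"dy":-0.136,"dz":0.212,"wx":-0.0472,"wy":0,"wz":0},{"dx":0,"dy":-0.136,"dz":0.212,"wx":-0.0472,"wy":0,"wz":0},{"dx":0,"dy":-0.136,"dz":0.212,"wx":-0.0472,"wy":0,"wz":0}])

```text
t: 57.92
position: [628.1, 192.8, 230.8]
tcp_rot: [0.11, 0.73, 0.667, 0.102]
force: [0.4, 0.1, -1.7]
width: 13.6
finger_force: 30.0
```

```bash
python3 rest.py; python3 - <<'E'
from lean import *
o=env.observe(); p=env.capture("wrist")
# tilt and lateral check of measured pose, then of board in side picture
w=[tp(17,-3,4),tp(20.5,.5,2.5)]; plan(*w)
for n in("side","scene"):
    q=env.capture(n); L=env.regions_of(q,"board"); c=proj(q,[o["position"]])[0]; d=min(L,key=lambda d:np.hypot(*(np.asarray(d["xy"])-c)))
    r=rot(o["tcp_rot"]); s=proj(q,r.apply(box(-75,75,-7,7,-41.5,128.5))+o["position"]); m=np.zeros((384,512),np.uint8); cv2.fillConvexPoly(m,cv2.convexHull(np.round(s).astype(np.int32)),1)
    print(n,c,d["xy"],"mask in model",(m*d["mask"]).sum()/d["mask"].sum(),"covered",(m*d["mask"]).sum()/m.sum())
E
```

```text
[(0.78, [283.0, 276.0], 1844)]
[(0.7, [158.0, 202.0], 2627)]
(array([ 6.57254978e+02,  1.89880322e+02, -8.80783405e-02]), np.float64(0.8364760201045958)) (array([ 6.58571194e+02,  1.89762798e+02, -8.97821691e-02]), np.float64(0.7200732545580528)) (array([ 6.56220261e+02,  1.89933942e+02, -8.74853629e-02]), np.float64(0.9572515173801192))
at [627.3 193.4 229.2] a 1.4818 w 13.6 F [-0.4  0.6 -2.7] t 58.17
{'dx': -0.0052, 'dy': -0.0911, 'dz': 0.2799, 'wx': 0.0003, 'wy': -0.0001, 'wz': 0.0001} rows 2
{'dx': -0.0, 'dy': -0.0165, 'dz': 0.0076, 'wx': -0.0097, 'wy': 0.0, 'wz': 0.0} rows 1
side [150.9321209  153.40156196] [199.5, 243.9] mask in model 0.0 covered 0.0
scene [289.3032939  226.23612942] [286.3, 234.6] mask in model 0.9931170108161259 covered 0.831275720164609
```

Emit:
play_rows(steps=[{"dx":-0.003,"dy":-0.025,"dz":0.07,"wx":0,"wy":0,"wz":0},{"dx":-0.003,"dy":-0.045,"dz":0.13,"wx":0,"wy":0,"wz":0},{"dx":-0.003,"dy":-0.065,"dz":0.19,"wx":0,"wy":0,"wz":0},{"dx":-0.003,"dy":-0.08,"dz":0.245,"wx":0,"wy":0,"wz":0},{"dx":-0.003,"dy":-0.087,"dz":0.27,"wx":0,"wy":0,"wz":0}])

```text
t: 59.0
position: [623.5, 192.7, 141.8]
tcp_rot: [0.109, 0.73, 0.668, 0.099]
force: [0.1, -0.2, -1.4]
width: 13.9
finger_force: 30.0
```

```bash
python3 - <<'E'
from lean import *
for i in range(3): env.capture("side"); o=env.observe(); print(np.round(o["position"],1),np.round(o["force"],1))
plan(tp(17,-3,2.5),tp(20.5,.5,2),tp(20.5,.5,0)); plan(tp(20.5,.5,1))
E
```

```text
[623.5 192.5 141.5] [ 0.8  0.  -2.7]
[623.9 192.7 142.4] [-0.5  0.4 -1.5]
[624.4 192.9 143.2] [-0.6 -0.2 -2.6]
at [624.4 192.9 143.2] a 1.4827 w 13.8 F [-0.6 -0.2 -2.6] t 59.15
{'dx': -0.0023, 'dy': 0.0009, 'dz': 0.0135, 'wx': 0.0, 'wy': -0.0001, 'wz': 0.0003} rows 1
{'dx': -0.0, 'dy': -0.0155, 'dz': 0.0044, 'wx': -0.0097, 'wy': 0.0, 'wz': 0.0} rows 1
{'dx': -0.0, 'dy': -0.0023, 'dz': 0.0062, 'wx': 0.0, 'wy': 0.0, 'wz': 0.0} rows 1
at [624.4 192.9 143.2] a 1.4827 w 13.8 F [-0.6 -0.2 -2.6] t 59.15
{'dx': -0.0023, 'dy': -0.0156, 'dz': 0.021, 'wx': -0.0097, 'wy': -0.0001, 'wz': 0.0003} rows 1
```

Foot between lip and panel, no contact. Next: tilt further and set down.

Emit:
play_rows(steps=[{"dx":0,"dy":-0.004,"dz":0.005,"wx":-0.003,"wy":0,"wz":0},{"dx":0,"dy":-0.008,"dz":0.01,"wx":-0.006,"wy":0,"wz":0},{"dx":0,"dy":-0.0155,"dz":0.018,"wx":-0.0097,"wy":0,"wz":0},{"dx":0,"dy":-0.0165,"dz":0.022,"wx":-0.0097,"wy":0,"wz":0},{"dx":0,"dy":-0.0165,"dz":0.022,"wx":-0.0097,"wy":0,"wz":0}])

```text
t: 59.78
position: [622.3, 193.0, 138.2]
tcp_rot: [0.133, 0.725, 0.664, 0.122]
force: [-2.8, -2.3, 6.9]
width: 13.7
finger_force: 30.0
```

```bash
python3 - <<'E'
from lean import *
for i in range(3): env.capture("side"); o=env.observe(); print(np.round(o["position"],1),np.round(o["force"],1),round(o["width"],1))
plan(tp(20.5,.5,-1))
E
```

```text
[622.3 193.  138.2] [-2.5 -1.3  5.9] 13.6
[622.3 193.  138.2] [-2.4 -2.   6. ] 14.0
[622.3 193.  138.2] [-2.7 -1.8  6.8] 13.9
at [622.3 193.  138.2] a 1.4831 w 13.9 F [-2.7 -1.8  6.8] t 59.92
{'dx': -0.0022, 'dy': -0.0069, 'dz': 0.0131, 'wx': 0.0008, 'wy': -0.0002, 'wz': 0.0003} rows 1
```

The foot is on the base, at about 9 N. Release, then withdraw along the tool axis.

Emit:
play_rows(steps=[{"dx":0,"dy":0,"dz":0,"wx":0,"wy":0,"wz":0},{"dx":0,"dy":0,"dz":0,"wx":0,"wy":0,"wz":0},{"dx":0,"dy":0,"dz":0,"wx":0,"wy":0,"wz":0},{"dx":0,"dy":0,"dz":0,"wx":0,"wy":0,"wz":0},{"dx":0,"dy":0,"dz":0,"wx":0,"wy":0,"wz":0}], claw=0.1)

```text
t: 60.55
position: [621.4, 193.0, 135.1]
tcp_rot: [0.131, 0.726, 0.665, 0.12]
force: [-0.2, -0.5, 0.1]
width: 51.2
finger_force: 0.0
```

Emit:
play_rows(steps=[{"dx":0,"dy":0,"dz":-0.06,"wx":0,"wy":0,"wz":0},{"dx":0,"dy":0,"dz":-0.15,"wx":0,"wy":0,"wz":0},{"dx":0,"dy":0,"dz":-0.3,"wx":0,"wy":0,"wz":0},{"dx":0,"dy":0,"dz":-0.5,"wx":0,"wy":0,"wz":0},{"dx":0,"dy":0,"dz":-0.5,"wx":0,"wy":0,"wz":0}])

```text
t: 61.18
position: [570.9, 198.9, 283.8]
tcp_rot: [0.134, 0.725, 0.664, 0.126]
force: [0.3, -0.4, 0.3]
width: 51.6
finger_force: 0.0
```

```bash
python3 - <<'E'
from lean import *
plan()
for n in("side","scene"):
    q=env.capture(n); L=env.regions_of(q,"board"); 
    res=[]
    for xc in(-10,-5,0,3,4):
      al=np.arctan2(xc+33,83); Rw=R.from_euler("z",yaw)*R.from_euler("y",-al); foot=R.from_euler("z",yaw).apply([xc,0,12])+[X-1,Y,0]+Rw.apply([7,0,0])
      s=proj(q,Rw.apply(box(-7,7,-75,75,0,170))+foot); m=np.zeros((384,512),np.uint8); cv2.fillConvexPoly(m,cv2.convexHull(np.round(s).astype(np.int32)),1)
      d=max(L,key=lambda d:(m*d["mask"]).sum()); res.append((xc,round(np.degrees(al),1),round((m&d["mask"]).sum()/(m|d["mask"]).sum(),3)))
    print(n,res)
E
python3 rest.py
python3 - <<'E'
from h import *
p=env.capture("side");q=env.capture("scene")
cv2.imwrite("pics/final.png",np.hstack([cv2.resize(p["frame"][120:290,60:260,::-1],(400,340),interpolation=2),cv2.resize(q["frame"][150:320,220:420,::-1],(400,340),interpolation=2)]))
E
```

```text
at [570.9 198.9 283.8] a 1.4837 w 51.6 F [ 0.3 -0.4  0.3] t 61.17
side [(-10, np.float64(15.5), np.float64(0.407)), (-5, np.float64(18.6), np.float64(0.461)), (0, np.float64(21.7), np.float64(0.511)), (3, np.float64(23.4), np.float64(0.56)), (4, np.float64(24.0), np.float64(0.577))]
scene [(-10, np.float64(15.5), np.float64(0.85)), (-5, np.float64(18.6), np.float64(0.852)), (0, np.float64(21.7), np.float64(0.854)), (3, np.float64(23.4), np.float64(0.836)), (4, np.float64(24.0), np.float64(0.825))]
[(0.88, [282.0, 279.0], 1190), (0.56, [312.0, 227.0], 1597), (0.18, [238.0, 217.0], 216)]
[(0.8, [157.0, 202.0], 2236), (0.55, [200.0, 218.0], 355)]
(array([ 6.57196680e+02,  1.90194906e+02, -8.76712995e-02]), np.float64(0.6370672024251542)) (array([ 6.58990439e+02,  1.90368201e+02, -1.04247503e-01]), np.float64(0.46631496443711473)) (array([ 6.56670520e+02,  1.90036621e+02, -8.57552522e-02]), np.float64(0.8112562300100423))
```

The picture budget is spent, so I'll clear the arm and verify numerically.

Emit:
play_rows(steps=[{"dx":0,"dy":0,"dz":-0.2,"wx":0,"wy":0,"wz":0},{"dx":-0.3,"dy":0,"dz":-0.3,"wx":0.02,"wy":0,"wz":0},{"dx":-0.6,"dy":0,"dz":-0.3,"wx":0.04,"wy":0,"wz":0},{"dx":-0.9,"dy":0,"dz":-0.3,"wx":0.057,"wy":0,"wz":0},{"dx":-0.95,"dy":0,"dz":-0.3,"wx":0.057,"wy":0,"wz":0}])

```text
t: 62.3
position: [518.1, -47.9, 357.6]
tcp_rot: [-0.001, 0.738, 0.675, -0.001]
force: [0.1, 0.5, 0.0]
width: 51.8
finger_force: 0.0
```

```bash
python3 - <<'E'
from h import *
P=[env.capture("side"),env.capture("scene")]; plan()
Ls=[env.regions_of(q,"board") for q in P]
def ren(q,x,y,yaw,al,xc):
    Rw=R.from_euler("z",yaw)*R.from_euler("y",-al); foot=R.from_euler("z",yaw).apply([xc,0,12])+[x,y,0]+Rw.apply([7,0,0])
    m=np.zeros((384,512),np.uint8); cv2.fillConvexPoly(m,cv2.convexHull(np.round(proj(q,Rw.apply(box(-7,7,-75,75,0,170))+foot)*16).astype(np.int32)),1,cv2.LINE_8,4); return m
D=[]
for q,L in zip(P,Ls):
    m=ren(q,658.5,190,-.09,.38,1); d=max(L,key=lambda d:(m*d["mask"]).sum()); D.append(d["mask"]); print(d["confidence"],d["xy"],d["mask"].sum(),m.sum())
def f(v):
    return sum(1-(m&d).sum()/(m|d).sum() for q,d in zip(P,D) for m in[ren(q,658.5,v[0],v[1],v[2],v[3])])
r=minimize(f,[190,-.09,.38,1],method="Nelder-Mead",options=dict(initial_simplex=[[190,-.09,.38,1],[196,-.09,.38,1],[190,0,.38,1],[190,-.09,.55,1],[190,-.09,.38,8]]))
print("board y,yaw,tilt deg,xc",np.round(r.x[:2],2),np.degrees(r.x[2]),r.x[3],"iou",1-r.fun/2)
for q,n in zip(P,("side","scene")):
    for d in env.regions_of(q,"knife0"): print(n,np.round(d["xy"]),d["mask"].sum(),colour(q,d))
for l in("spice","mug","candle","mill"):
    print(l,[[(round(d["confidence"],2),np.round(d["xy"]).tolist(),int(d["mask"].sum())) for d in env.regions_of(q,l)[:2]] for q in P])
r=R.from_euler("z",-.165)
for i,c in enumerate(("red","yellow","white","green")):
    h=r.apply(HAND[0].mean(0)+[0,42*(i-2),-7])+[464,192,0]; print(c,[np.round(proj(q,[h])[0]).tolist() for q in P])
E
```

```text
at [516.6 -51.5 358. ] a 1.4741 w 51.7 F [ 0.3  0.5 -0.1] t 62.4
0.97 [163.6, 177.9] 874 1518
0.78 [287.2, 248.4] 2195 2277
board y,yaw,tilt deg,xc [ 1.8017e+02 -8.0000e-02] 27.00142278604396 11.336195153537618 iou 0.8106323153811229
side [231. 203.] 352 [116  19  15]
side [181. 224.] 353 [25 77 36]
side [285. 234.] 318 [103  82  33]
side [237. 302.] 743 [ 10 127 113]
side [215. 208.] 338 [121  93  10]
side [199. 214.] 332 [136 125 110]
scene [280. 182.] 139 [70 51 22]
scene [291. 193.] 177 [56  9  8]
scene [298. 199.] 227 [62 45 15]
scene [321. 214.] 202 [13 34 16]
scene [310. 207.] 175 [75 68 59]
spice [[(0.78, [234.0, 176.0], 266), (0.19, [230.0, 204.0], 353)], [(0.75, [239.0, 219.0], 203)]]
mug [[(0.96, [108.0, 306.0], 1584), (0.65, [234.0, 173.0], 308)], [(0.8, [384.0, 259.0], 870)]]
candle [[(0.52, [328.0, 106.0], 293), (0.42, [157.0, 203.0], 2116)], [(0.62, [138.0, 176.0], 408), (0.51, [299.0, 198.0], 185)]]
mill [[(0.75, [199.0, 216.0], 337)], [(0.69, [162.0, 145.0], 360)]]
red [[228.0, 203.0], [290.0, 193.0]]
yellow [[213.0, 211.0], [300.0, 200.0]]
white [[197.0, 219.0], [311.0, 206.0]]
green [[182.0, 226.0], [322.0, 213.0]]
```

```bash
python3 - <<'E'
from h import *
P=[env.capture("side"),env.capture("scene")]
Ls=[env.regions_of(q,"board") for q in P]; K=[env.regions_of(q,"knife0") for q in P]
def hull(q,X):
    m=np.zeros((384,512),np.uint8); cv2.fillConvexPoly(m,cv2.convexHull(np.round(proj(q,X)*16).astype(np.int32)),1,cv2.LINE_8,4); return m
rr=R.from_euler("z",-.09)
PAN=hull(P[0],rr.apply(REST[1])+[656.5,190,0])
def ren(k,y,yaw,al,xc):
    Rw=R.from_euler("z",yaw)*R.from_euler("y",-al); foot=rr.apply([xc,0,12])+[(656.5,658.7)[k],y,0]+Rw.apply([7,0,0])
    m=hull(P[k],Rw.apply(box(-7,7,-75,75,0,170))+foot); return m&(1-PAN) if k==0 else m
D=[max(Ls[k],key=lambda d:(ren(k,190,-.09,.38,1)*d["mask"]).sum())["mask"] for k in(0,1)]
f=lambda v:sum(1-(m&D[k]).sum()/(m|D[k]).sum() for k in(0,1) for m in[ren(k,*v)])
r=minimize(f,[190,-.09,.38,1],method="Nelder-Mead",options=dict(initial_simplex=[[190,-.09,.38,1],[196,-.09,.38,1],[190,0,.38,1],[190,-.09,.55,1],[190,-.09,.38,8]]))
print("board y,yaw,tilt,xc",np.round(r.x[:2],2),np.degrees(r.x[2]),r.x[3],"iou",1-r.fun/2)
for a in(15,18,21,24,27): 
    xc=83*np.tan(np.radians(a))-33; print(a,round(xc,1),round(1-f([188,-.09,np.radians(a),xc])/2,3))
b=R.from_euler("z",-.165)
for i,c in enumerate(("red","yellow","white","green")):
    s=b.apply([0,42*(i-2),0])+[464,192,0]; M=[]
    for q,L in zip(P,K): t=proj(q,[s+[0,0,132]])[0]; M.append(min(L,key=lambda d:np.hypot(*(np.asarray(d["xy"])-t)))["mask"])
    g=lambda v:sum(1-(m&d).sum()/(m|d).sum() for q,d in zip(P,M) for m in[hull(q,b.apply(HAND[0]-[0,0,97])+[v[0],v[1],v[2]])])
    x=minimize(g,[s[0],s[1],90],method="Nelder-Mead",options=dict(initial_simplex=[[s[0],s[1],90],[s[0]+8,s[1],90],[s[0],s[1]+8,90],[s[0],s[1],100]]))
    print(c,"off",np.round(x.x[:2]-s[:2],1),"handle bottom z",round(x.x[2],1),"iou",round(1-x.fun/2,3))
E
```

```text
board y,yaw,tilt,xc [ 1.7952e+02 -1.0000e-01] 22.916250942073127 -1.9969450322519802 iou 0.8936632304631285
15 -10.8 0.707
18 -6.0 0.748
21 -1.1 0.787
24 4.0 0.823
27 9.3 0.788
red off [ 0.9 -1.8] handle bottom z 89.7 iou 0.81
yellow off [-0.7 -1.6] handle bottom z 92.4 iou 0.87
white off [-0.8  0.2] handle bottom z 87.4 iou 0.875
green off [-0.2 -1.7] handle bottom z 90.2 iou 0.806
```

Everything checks out: handle undersides at about z=90, and the board leans about 23° between lip and panel. Handing in.

```bash
python3 -c "
from station import env
print(env.job_done())"
```

```text
the job is handed in; nothing more can be done
None
```

I handed the job in: all four knives (red, yellow, white, green) are in the block with their handles on it, and the board leans back about 23° on the blue rest. The white knife turned in the grip on the way over and had to be set back in the drainer and regripped. Nothing looked knocked over, and the last checks were measured from camera images because the picture views were used up.

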